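Change the filters of a soldering-fume extractor

ROBOT

A 6-joint arm with a two-finger parallel gripper is mounted at the origin on the work surface. World frame = base frame: x ahead of the robot, y to its left, z up, the work surface at z = 0. Lengths are in m, angles in rad, forces in N, time in s.
With the tool pointing down it reaches from about 0.3 to 0.75 m from the base axis. Payload 8.5 kg.
Tool frame: the origin (TCP) lies at the very end of the fingers, on their centre line; the grasp point (between the pads) lies 19 mm behind it; z points along the fingers, y is the line along which they close (so a half turn about z gives the same grasp; the last joint's range is limited). The gripper opens to 88 mm and grips with 3 to 60 N. Pads are 18 mm wide; open, the fingers measure 123 mm over their backs; the gripper's body (75 mm by 187 mm) begins 45 mm behind the grasp point.
Start: joints at [1.061, 0.381, 1.297, -0, 1.464, -0.215], TCP at [0.16, 0.526, 0.239] pointing down, gripper open.
Joint ranges: [-3.11, 3.11], [-0.89, 2.33], [0.22, 2.48], [-1.42, 4.56], [0.17, 2.85], [-2.88, 2.88]. Speed limits (rad/s): [2.39, 2.39, 3.14, 3.14, 3.14, 3.14].

INTERFACE

Orientations are given as a unit quaternion [w, x, y, z].
In Python, from workcell import ctrl gives the robot as it stands. The module is installed in compiled form; this text tells all that it offers.
- The arm moves only by the shell command python3 -m creep 'ROWS' [FORCE]. ROWS is JSON, a list of rows, each a list of 7 numbers: the shift along the tool's x, y, z in mm, then the turn, a rotation vector about the tool's x, y, z in rad, then the opening, from 0 (shut) to 1 (fully open). A call has 1 to 8 rows; each row shifts and turns the commanded pose from where the row before left it, along the tool's axes as they then stand; what a row does not reach is not made up. A row lasts 1/10 s, in which the tool goes at most 50 mm and 8.59 degrees, less where a joint would pass 70% of its speed; a pose out of reach is approached as far as the arm can. A call is refused whole if a number of a shift passes 50 or a number of a turn 0.15, either way. A call with a gripper value outside its range is refused whole. The fingers move at their own pace and stop on an object; FORCE is the grip in N (left out, the last holds). Time passes only in rows, so rows that do not move let the fingers close. It gives the time, the measured TCP pose, the force, the opening and the grip force at its end, in the units of the state.
- ctrl.state(): the state, without advancing time (a new reading comes with each control period).
- ctrl.grab_frame(name): name is "scene" or "top" or "wrist"; returns the picture (420x560x3 uint8, red, green, blue); there is no depth.
- ctrl.camera_params(name): a dict with "intrinsics" (3x3 intrinsics, pixels), "origin" and "rotation" of the camera in the world; the wrist camera has in their place "mount" (4x4, takes a point from camera to tool coordinates, whose origin is the TCP and whose axes are the flange's). Camera axes: x right, y up, looking along -z (the intrinsics and any distortion apply to the point x, -y, -z); pixel columns grow to the right and rows downward; lengths in m; the calibration is good to about 2 mm. A picture is of the moment at which its call begins: read the wrist's pose just before it. camera_params takes no time and is no camera call.
- ctrl.finish_job(): hands the job in; it is judged then, once.
The state is a dict: "t": time; "joints": joint angles; "joint_vel": joint speeds; "joint_efforts": joint torques, N m; "eef_pos": TCP position; "ee_rot": TCP orientation; "contact_force": force on the tool from outside, world axes, zero at the start; "ft_torque": the same for the moment, N m; "finger_gap": finger opening in m; "gripper_force": force on a finger pad.
Only numpy, scipy, OpenCV 4.12 (cv2) and the standard library are available. Lean on these libraries where they do the work, as an engineer would, in place of code of your own. Each camera call takes 0.05 s, during which the arm holds its last target. There are 200 camera calls.

TASK

Change the filters in the fume extractor: squeeze the two snap tabs of its cover together, lift the cover off, put every used cartridge that is inside in the waste tray, and put every fresh cartridge from the bench fully home in a bay of its own. Then clip the cover back on so that it sits flush on its ledge with both tabs sprung out again, and turn the filter timer's knob until its pointer stands at the zero mark. Leave the other things on the bench where they are.

Things in the scene. Friction and masses are not known exactly. Their poses are not given: they have to be found in the camera images.
- housing: Fume extractor's filter housing, grey, fixed: 120 mm (x) by 264 mm (y), open on top, three identical bays in a row along its y axis, centred at y = +58, 0, -58 mm, x = 0. Origin: centre of its underside on the bench, z up. Bay floors 8 mm above the origin; each bay is 76 mm (x) by 54 mm (y) inside; dividers rise to 50 mm. A cartridge goes in with its axes parallel to the housing's (or half a turn).
- ledge (a point): Centre of the housing at the height of the ledge that carries the cover, 42 mm above the bench; axes as the housing's. Inside the ledge a collar, 86 by 234 mm outside, rises 14 mm above it; at each y end a 40 mm wide catch with a lip pointing inward rises 30 mm above the ledge, 102 to 117 mm from the centre.
- cover: Clip-on cover, a white deep cap 100 mm (x) by 248 mm (y) by 66 mm high, open below, 0.2 to 0.4 kg. Origin: centre of its lower rim, z up, y along it. Fitted, the rim rests on the ledge (origin at point ledge, axes parallel to the housing's) with 3 mm of play round the collar. Taken off, it can stand on its rim on the bench, e.g. in the free space between housing and robot.
- cover_tabs (a point): Midway between the cover's two black snap tabs, 84 mm above the cover's rim, axes as the cover's. The tabs stand 37 mm high out of the flat top (66 mm above the rim), one at +y, one at -y; outer faces 62 mm apart when free, 38 mm when squeezed home, 30 mm wide (x). Squeezed home between the fingers (closing along y), they free the cover, which is lifted straight up by them.
- tab_left (a joint): Travel of the tab on the cover's +y side (m): 0 free (sprung out), 0.012 squeezed home toward the middle; spring 2.5 N at 0, 7 N at 0.012, then a hard stop that stands a full grip. Inside the cover each tab carries a hook that lies under a catch of the housing until drawn 7 mm inward.
- tab_right (a joint): The same for the tab on the cover's -y side. To refit the cover, hold both tabs squeezed home, lower it straight onto the ledge, then let the tabs spring out. With the tabs free it neither comes off nor goes on: pushing alone does not engage it.
- tray: Waste tray, blue open plastic tray fixed on the bench, 150 mm (x) by 170 mm (y), rim 35 mm high, wall 4 mm, inner floor about 4 mm up. Origin: centre of its underside. It stands to the right, nearer or farther than the timer.
- dial (a joint): Angle of the filter timer's bezel knob (rad): 0 when its pointer stands at the long zero mark; grows counter-clockwise seen from above; starts between 0.8 and 2.1, so it is turned clockwise to reach zero. Friction of 0.06 N m keeps it where it is left; stops at -0.35 and 2.6.
- dial_grip (a point): On the axis of the timer's knob, in the middle of its upright black grip bar (56 mm long, 14 mm thick, 24 mm high; this point is half-way up, 69 mm above the bench). Its x axis runs along the bar toward the pointer end (white stripe on top, from the middle to that end). Below the bar is a round bezel 68 mm across, its top 57 mm above the bench.
- timer: The timer's black box, fixed on the bench to the right, 110 mm square, 45 mm high, white scale on top. Origin: centre of its underside. The long zero mark lies on its own +x side (away from the robot, within 30 degrees); eleven short marks every 30 degrees round the rest.
- used0_grip (a point): Used filter cartridge that starts in the bay at y = +58 mm, hidden by the cover (None if that bay is empty): 70 mm (x) by 48 mm (y) by 50 mm high white body, on its top an upright grey fin to hold it by, 14 mm thick (x), 34 mm long (y), 30 mm high; 0.12 kg. This point: middle of the fin, 65 mm above the underside (73 mm above the housing's origin when seated in a bay).
- used1_grip (a point): Used filter cartridge that starts in the bay at y = +0 mm, hidden by the cover (None if that bay is empty): 70 mm (x) by 48 mm (y) by 50 mm high white body, on its top an upright grey fin to hold it by, 14 mm thick (x), 34 mm long (y), 30 mm high; 0.12 kg. This point: middle of the fin, 65 mm above the underside (73 mm above the housing's origin when seated in a bay).
- used2_grip (a point): Used filter cartridge that starts in the bay at y = -58 mm, hidden by the cover (None if that bay is empty): 70 mm (x) by 48 mm (y) by 50 mm high white body, on its top an upright grey fin to hold it by, 14 mm thick (x), 34 mm long (y), 30 mm high; 0.12 kg. This point: middle of the fin, 65 mm above the underside (73 mm above the housing's origin when seated in a bay).
- fresh0_grip (a point): Fresh filter cartridge standing on the bench to the left (None if absent), the same as the used ones: 70 mm (x) by 48 mm (y) by 50 mm high white body, on its top an upright grey fin to hold it by, 14 mm thick (x), 34 mm long (y), 30 mm high; 0.12 kg. This point: middle of the fin, 65 mm above the underside (73 mm above the housing's origin when seated in a bay).
- fresh1_grip (a point): Fresh filter cartridge standing on the bench to the left (None if absent), the same as the used ones: 70 mm (x) by 48 mm (y) by 50 mm high white body, on its top an upright grey fin to hold it by, 14 mm thick (x), 34 mm long (y), 30 mm high; 0.12 kg. This point: middle of the fin, 65 mm above the underside (73 mm above the housing's origin when seated in a bay).
- fresh2_grip (a point): Fresh filter cartridge standing on the bench to the left (None if absent), the same as the used ones: 70 mm (x) by 48 mm (y) by 50 mm high white body, on its top an upright grey fin to hold it by, 14 mm thick (x), 34 mm long (y), 30 mm high; 0.12 kg. This point: middle of the fin, 65 mm above the underside (73 mm above the housing's origin when seated in a bay).
- multimeter: Bystander: a multimeter, 150 x 75 x 36 mm; origin at the middle of its underside. Leave it where it is.
- spool: Bystander: a solder spool, 60 mm across, 44 mm high; origin at the middle of its underside. Leave it where it is.
- phone: Bystander: a phone lying flat, 75 x 150 x 9 mm; origin at the middle of its underside. Leave it where it is.
- partsbin: Bystander: a small open blue parts bin, 75 x 90 x 50 mm; origin at the middle of its underside. Leave it where it is.
- flux: Bystander: a flux jar, 44 mm across, 60 mm high; origin at the middle of its underside. Leave it where it is.
- driver: Bystander: a screwdriver lying along x, 170 mm long. Leave it where it is.
Things that resemble listed ones, but are neither listed nor needed, are in the scene too. What is shaped like the timer but orange is not meant. What is shaped like the part that bears fresh2_grip but black is not meant.

How it is judged:
By the outcome, as a careful person would: the job done as asked, in the order asked, and still so for the second after the job is handed in, with the robot touching nothing.
Of used0, used1, used2 only 1 to 2 are there at a start; the rules pass over those that are not, and their reading is None.
Of fresh0, fresh1, fresh2 only 2 to 3 are there at a start; the rules pass over those that are not, and their reading is None.
At some moment in a run one of fresh0, fresh1, fresh2 may be knocked a few centimetres aside while the robot is not near it.
It also fails if it takes over 210 s, if anything falls off the work surface, if the arm or the gripper's body presses on something with over 40 N, if the wrist force passes 120 N, or if a joint passes its speed limit or range.

## Working session

There is one attempt and no reset: what is moved stays moved. The work goes in short steps, Python scripts to look and compute and a shell command to move; the robot and the scene stay as the last step left them, time stands still between calls to the robot, and variables do not carry over. Pictures are saved under pics/ and viewed, at most 14 in all, crops included, and the job is handed in when it is done.

```bash
mkdir -p pics; cat > h.py <<'E'
import numpy as np, cv2
from workcell import ctrl
from scipy.spatial.transform import Rotation as R
def cam(name,st=None):
    c=ctrl.camera_params(name); K=np.array(c["intrinsics"])
    if "mount" in c:
        M=np.array(c["mount"]); q=st["ee_rot"]; r=R.from_quat([q[1],q[2],q[3],q[0]]).as_matrix()
        return K,r@M[:3,3]+np.array(st["eef_pos"]),r@M[:3,:3],c
    return K,np.array(c["origin"]),np.array(c["rotation"]),c
def px2w(C,uv,z):
    K,o,r,c=C; D=np.array(c.get("distortion",np.zeros(5)),float) 
    p=cv2.undistortPoints(np.array(uv,float).reshape(-1,1,2),K,D).reshape(-1,2)
    d=np.c_[p[:,0],-p[:,1],-np.ones(len(p))]@r.T
    return o+d*((z-o[2])/d[:,2])[:,None]
def w2px(C,P):
    K,o,r,c=C; D=np.array(c.get("distortion",np.zeros(5)),float)
    q=(np.atleast_2d(P)-o)@r; q=q*[1,-1,-1]
    return cv2.projectPoints(q,np.zeros(3),np.zeros(3),K,D)[0].reshape(-1,2)
def grab(name,fn=None):
    st=ctrl.state(); f=ctrl.grab_frame(name); f=cv2.cvtColor(np.asarray(f),cv2.COLOR_RGB2BGR)
    if fn: cv2.imwrite("pics/"+fn,f)
    return f,cam(name,st),st
E
python3 - <<'E'
from h import *
for n in ("top","scene"):
    f,C,st=grab(n,n+"0.png"); print(n,{k:v for k,v in C[3].items() if k!='rotation'},C[2])
print(ctrl.camera_params("wrist")); print(st)
E
```

```text
top {'intrinsics': array([[505.95107761,   0.        , 280.50862701],
       [  0.        , 505.95107761, 210.40980882],
       [  0.        ,   0.        ,   1.        ]]), 'origin': array([0.42440708, 0.01094674, 1.51924072])} [-0.70319298 -0.02296708  0.0264555   0.71013538]
scene {'intrinsics': array([[381.39416057,   0.        , 281.55978968],
       [  0.        , 381.39416057, 212.48560359],
       [  0.        ,   0.        ,   1.        ]]), 'origin': array([1.11884752, 0.62465619, 0.84866426])} [0.35869674 0.15927196 0.38647052 0.83463143]
{'intrinsics': array([[375.10659773,   0.        , 283.05139338],
       [  0.        , 375.10659773, 207.94851603],
       [  0.        ,   0.        ,   1.        ]]), 'mount': array([[-4.89668458e-04,  9.50596529e-01,  3.10428734e-01,
         7.99568598e-02],
       [ 9.99999595e-01,  6.99918897e-04, -5.65901915e-04,
        -6.94977952e-04],
       [-7.55219333e-04,  3.10428331e-01, -9.50596487e-01,
        -1.46529469e-01],
       [ 0.00000000e+00,  0.00000000e+00,  0.00000000e+00,
         1.00000000e+00]])}
{'t': 0.05, 'joints': array([ 1.06069338e+00,  3.81231516e-01,  1.29821395e+00, -1.22094722e-06,
        1.46357774e+00, -2.15315195e-01]), 'joint_vel': array([ 0.00127167,  0.00106979, -0.00163035,  0.00201418, -0.00013258,
        0.00076209]), 'joint_efforts': array([ 4.29122141e-03, -4.39121568e+01, -2.25211698e+01,  7.16297817e-02,
        3.40910687e-02, -7.49606670e-05]), 'eef_pos': array([0.15967784, 0.5260433 , 0.23813448]), 'ee_rot': array([-2.53217778e-04,  1.46860664e-01,  9.89156931e-01, -6.68953008e-04]), 'contact_force': array([-0.0260775 , -0.46981568,  0.11684664]), 'ft_torque': array([-0.04069682,  0.05149624, -0.00566471]), 'gripper_force': 0.0, 'finger_gap': 0.08808202943885661}
```

View pics/top0.png

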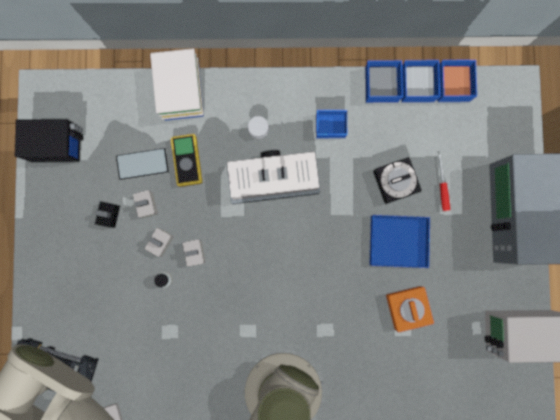

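View pics/scene0.png

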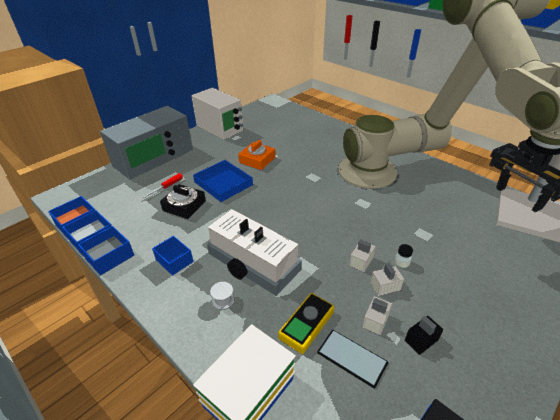

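Top view: cover (white, black tabs) at about (273,175); its tabs at (264,175) and (282,172). Fresh cartridges are at (143,204), (158,242) and (193,252). The black lookalike is at (107,214). The black timer is at (398,180) and the orange lookalike at (411,310). The tray is at (400,241).

```bash
python3 - <<'E'
s=open('h.py').read()
s=s.replace('return K,np.array(c["origin"]),np.array(c["rotation"]),c','w=c["rotation"]; return K,np.array(c["origin"]),R.from_quat([w[1],w[2],w[3],w[0]]).as_matrix(),c')
s+='''
def toolyaw(st):
    q=st["ee_rot"]; r=R.from_quat([q[1],q[2],q[3],q[0]]).as_matrix(); return np.degrees(np.arctan2(r[1,0],r[0,0])),r
def go(st,target,yaw=None):
    """mm shift in tool axes to world target; yaw=desired heading(deg) of tool y line"""
    y,r=toolyaw(st); d=r.T@(np.array(target)-st["eef_pos"])*1000
    o="shift tool mm %s"%np.round(d,1)
    if yaw is not None:
        a=np.degrees(np.arctan2(r[1,1],r[0,1])); e=(yaw-a+90)%180-90; o+=" turn about tool z rad %.3f"%(-np.radians(e))
    return o
def blobs(m,amin=20):
    m=cv2.morphologyEx(m.astype(np.uint8)*255,cv2.MORPH_OPEN,np.ones((2,2)))
    return [(c,cv2.minAreaRect(c)) for c in cv2.findContours(m,cv2.RETR_EXTERNAL,cv2.CHAIN_APPROX_NONE)[0] if cv2.contourArea(c)>=amin]
'''
open('h.py','w').write(s)
E
python3 - <<'E'
from h import *
f=cv2.imread('pics/top0.png'); C=cam("top")
print(w2px(C,[[0,0,0]]), px2w(C,[[264,175],[282,172]],.145))
hsv=cv2.cvtColor(f,cv2.COLOR_BGR2HSV); V=hsv[...,2]; S=hsv[...,1]
def show(n,m,z,roi,a=20):
    mm=np.zeros_like(m); x0,y0,x1,y1=roi; mm[y0:y1,x0:x1]=m[y0:y1,x0:x1]
    for c,r in blobs(mm,a):
        b=cv2.boxPoints(r); w=px2w(C,b,z); e1=w[1]-w[0]; e2=w[2]-w[1]
        print(n,np.round(r[0]),np.round(w.mean(0),3),[ (round(np.linalg.norm(e)*1000),round(np.degrees(np.arctan2(e[1],e[0])))) for e in (e1,e2)])
show('cover',(V>170)&(S<60),.108,(215,140,330,205),300)
show('tabs',(V<75),.145,(240,160,300,190),8)
show('duct',(V<75),.145,(240,140,300,160),8)
show('fresh',(V>150)&(S<60),.05,(130,185,210,270),60)
show('fin',(V<130),.08,(130,190,152,215),10)
show('timer',(V<70),.045,(365,150,430,210),100)
show('tray',(hsv[...,0]>100)&(hsv[...,0]<125)&(S>150),.035,(360,205,440,275),300)
show('bar',(V<70),.08,(385,168,415,192),10)
v=cv2.resize(f[140:280,90:240],None,fx=5,fy=4); 
z=cv2.resize(f[135:275,225:445],None,fx=3.6,fy=3.6,interpolation=cv2.INTER_CUBIC); cv2.imwrite('pics/z1.png',z)
E
```

```text
[[283.30560234 390.66733775]] [[ 0.61814559  0.04787569  0.145     ]
 [ 0.62595823 -0.00145276  0.145     ]]
cover [273. 176.] [0.622 0.022 0.108] [(252, -84), (105, -174)]
duct [271. 154.] [0.677 0.029 0.145] [(50, -83), (14, -174)]
fresh [194. 253.] [0.405 0.255 0.05 ] [(48, -80), (71, -169)]
fresh [159. 243.] [0.436 0.357 0.05 ] [(71, -28), (49, -118)]
fresh [144. 204.] [0.55 0.4  0.05] [(48, -76), (71, -166)]
fin [139. 207.] [0.538 0.407 0.08 ] [(62, -48), (27, -138)]
timer [384. 186.] [ 0.597 -0.302  0.045] [(37, -66), (106, -157)]
tray [400. 242.] [ 0.432 -0.348  0.035] [(145, -3), (170, -92)]
```

View pics/z1.png

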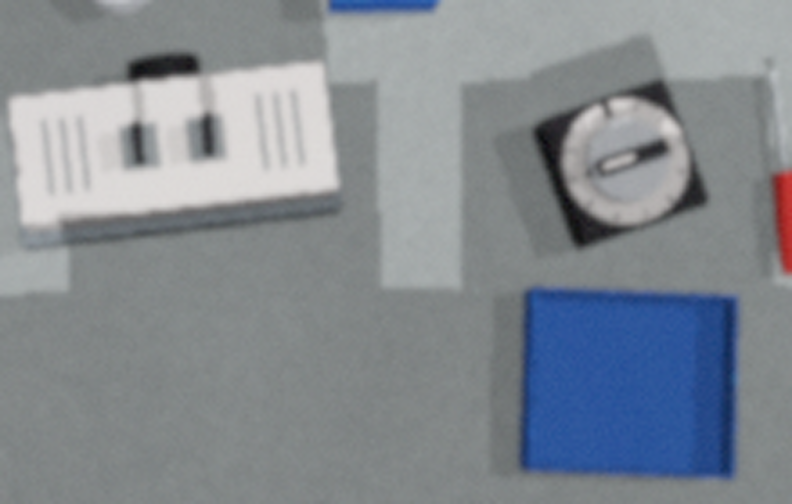

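Choice confirmed in the crop: the black timer with its bar at crop (630,158), its pointer pointing left and the zero mark at (608,105). The white cover with two tabs is at crop (140,145) and (210,135). I'll go above the cover.

```bash
python3 - <<'E'
from h import *
st=ctrl.state(); print(go(st,[.615,.023,.27],96),toolyaw(st)[0],'\n',toolyaw(st)[1])
E
```

```text
shift tool mm [-581.8 -349.1  -31.5] turn about tool z rad -0.400 163.10911979741425 
 [[-9.56859816e-01  2.90549417e-01 -5.72822047e-04]
 [ 2.90549885e-01  9.56859245e-01 -1.07213270e-03]
 [ 2.36602540e-04 -1.19231408e-03 -9.99999261e-01]]
```

```bash
python3 -m creep '[[-40,-24,-5,0,0,0,1],[-40,-24,-5,0,0,0,1],[-40,-24,-5,0,0,0,1],[-40,-24,-5,0,0,0,1],[-40,-24,-5,0,0,0,1],[-40,-24,-5,0,0,0,1],[-40,-24,0,0,0,0,1],[-40,-24,0,0,0,0,1]]' 30
python3 -m creep '[[-40,-24,0,0,0,0,1],[-40,-24,0,0,0,0,1],[-40,-24,0,0,0,0,1],[-40,-24,0,0,0,0,1],[-40,-24,0,0,0,0,1],[-40,-24,0,0,0,0,1],[0,0,0,0,0,-0.14,1],[0,0,0,0,0,-0.14,1]]'
python3 -m creep '[[0,0,0,0,0,-0.12,1],[0,0,0,0,0,0,1],[0,0,0,0,0,0,1]]'
python3 - <<'E'
from h import *
f,C,st=grab("wrist","w1.png"); print(go(st,[.622,.023,.29],96)); print(w2px(C,[[.622,.023,.145]]))
E
```

```text
t: 0.9
eef_pos: [0.4111, 0.2479, 0.2688]
ee_rot: [-0.0, 0.147, 0.989, 0.0]
contact_force: [0.7, 1.3, 0.5]
finger_gap: 0.0884
gripper_force: 0.0
t: 1.7
eef_pos: [0.5986, 0.0407, 0.2676]
ee_rot: [-0.001, 0.006, 1.0, 0.0]
contact_force: [-0.7, 0.6, 1.2]
finger_gap: 0.088
gripper_force: 0.0
t: 2.0
eef_pos: [0.5979, 0.0421, 0.2685]
ee_rot: [-0.0, -0.051, 0.999, 0.0]
contact_force: [0.0, 1.2, -0.0]
finger_gap: 0.0879
gripper_force: 0.0
shift tool mm [-22.  -21.5 -21.5] turn about tool z rad -0.003
[[256.16971495 225.42360547]]
```

View pics/w1.png

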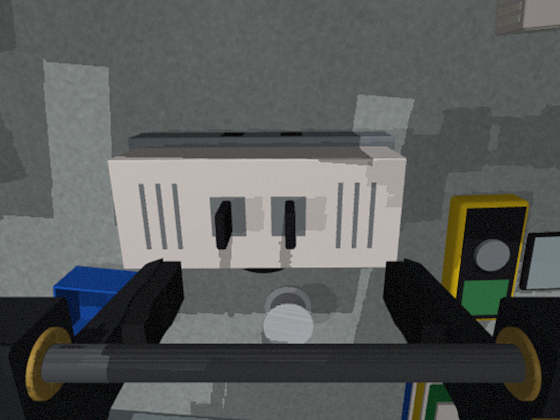

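The wrist view shows the cover's top from (111,158) to (400,267), with the tabs at about (224,225) and (291,224).

```bash
python3 - <<'E'
from h import *
f=cv2.imread('pics/w1.png'); C=cam("wrist",ctrl.state())
g=cv2.cvtColor(f,cv2.COLOR_BGR2GRAY)
m=np.zeros_like(g); m[195:255,205:305]=g[195:255,205:305]<50
for c,r in blobs(m>0,30):
    c=c[:,0]; print(r, c.min(0),c.max(0))
m=np.zeros_like(g); m[140:290,100:415]=g[140:290,100:415]>120
h=max(blobs(m>0,500),key=lambda b:cv2.contourArea(b[0])); r=cv2.minAreaRect(h[0])
# bottom edge line (far edge) fit: max row per column
cc=h[0][:,0]; cols=np.arange(150,380,5); rows=[cc[cc[:,0]==k][:,1].max() for k in cols]
w=px2w(C,np.c_[cols,rows],.108); p=np.polyfit(w[:,1],w[:,0],1); print('far edge slope deg',np.degrees(np.arctan(p[0])),'x at y=.023',np.polyval(p,.023))
for rr in (190,245):
    k=cc[cc[:,1]==rr][:,0]; print(px2w(C,[[k.min(),rr],[k.max(),rr]],.108))
for u in ([[224,247],[291,247]],[[224,202],[291,202]]): print(px2w(C,u,.145))
E
```

```text
((290.5, 225.5), (47.0, 9.0), 90.0) [286 202] [295 249]
((224.0, 225.5), (47.0, 16.0), 90.0) [216 202] [232 249]
far edge slope deg -4.479392780532038 x at y=.023 0.6766611270075688
[[ 0.61771115 -0.1117812   0.108     ]
 [ 0.59161929  0.14384519  0.108     ]]
[[ 0.66891054 -0.11421769  0.108     ]
 [ 0.64201012  0.14962551  0.108     ]]
[[ 0.64270147 -0.0006443   0.145     ]
 [ 0.63737242  0.05162596  0.145     ]]
[[ 0.60577969 -0.00260635  0.145     ]
 [ 0.60065357  0.04762691  0.145     ]]
```

```bash
python3 -m creep '[[-24,-18,20,0,0,0,1],[0,0,0,0,0,0,1],[0,0,0,0,0,0,1]]'
python3 - <<'E'
from h import *
st=ctrl.state(); print(go(st,[.625,.0245,.114],95.7)); f,C,st=grab("wrist","w2.png")
print(w2px(C,[[.625-.0031,.0245+.031,.145],[.625+.0031,.0245-.031,.145]]))
E
```

```text
t: 2.35
eef_pos: [0.6236, 0.0267, 0.2482]
ee_rot: [-0.001, -0.052, 0.999, 0.0]
contact_force: [-0.4, -0.4, 1.1]
finger_gap: 0.0881
gripper_force: 0.0
shift tool mm [ -1.4  -2.4 134.2] turn about tool z rad 0.004
[[325.33199851 208.02531322]
 [236.3822551  207.77729766]]
```

View pics/w2.png

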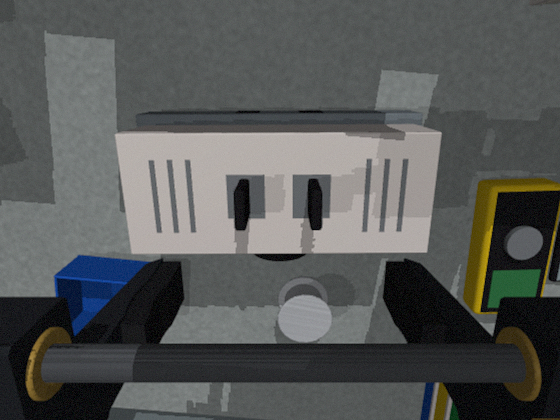

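The tabs' outer edges are at columns 234 and 322, about 2 mm to -y of the estimate. I'll correct for that, descend and squeeze.

```bash
python3 -m creep '[[-1.5,-4,35,0,0,0,1],[0,0,35,0,0,0,1],[0,0,30,0,0,0,1],[0,0,20,0,0,0,1],[0,0,13,0,0,0,1],[0,0,0,0,0,0,1],[0,0,0,0,0,0,1]]' 40
python3 -m creep '[[0,0,0,0,0,0,0.5],[0,0,0,0,0,0,0.4],[0,0,0,0,0,0,0.3],[0,0,0,0,0,0,0.2],[0,0,0,0,0,0,0.2],[0,0,0,0,0,0,0.2],[0,0,0,0,0,0,0.2],[0,0,0,0,0,0,0.2]]' 40
```

```text
t: 3.1
eef_pos: [0.6261, 0.023, 0.1171]
ee_rot: [0.001, -0.053, 0.999, -0.0]
contact_force: [0.5, -0.1, 0.5]
finger_gap: 0.0879
gripper_force: 0.0
t: 3.9
eef_pos: [0.6259, 0.0228, 0.1165]
ee_rot: [0.001, -0.053, 0.999, -0.0]
contact_force: [-1.9, -0.2, 7.3]
finger_gap: 0.0355
gripper_force: 40.0
```

```bash
python3 -m creep '[[0,0,-10,0,0,0,0.2],[0,0,-10,0,0,0,0.2],[0,0,-15,0,0,0,0.2],[0,0,-20,0,0,0,0.2],[0,0,-25,0,0,0,0.2],[0,0,-30,0,0,0,0.2],[0,0,-30,0,0,0,0.2],[0,0,0,0,0,0,0.2]]'
python3 - <<'E'
from h import *
st=ctrl.state(); print(st["contact_force"],st["ft_torque"],go(st,[.40,.02,.2],95.7))
f,C,st=grab("scene","s1.png")
E
```

```text
t: 4.7
eef_pos: [0.6267, 0.0228, 0.2602]
ee_rot: [0.004, -0.053, 0.999, -0.001]
contact_force: [0.8, -0.0, -3.4]
finger_gap: 0.0353
gripper_force: 40.0
[ 0.83240202 -0.0047324  -3.39695497] [0.03399073 0.02720502 0.01384567] shift tool mm [226.2  21.2  58.4] turn about tool z rad 0.006
```

View pics/s1.png

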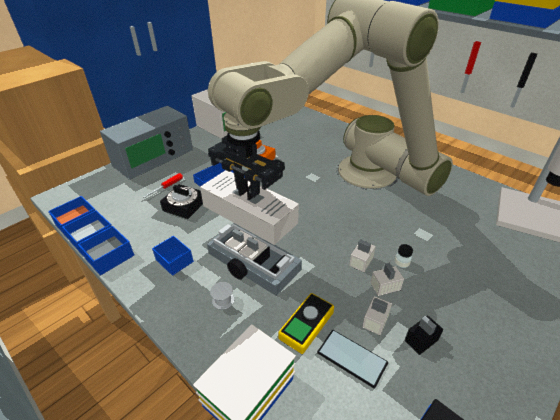

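The cover is off, and at least two used cartridges are visible in the housing at about (230,240) and (246,252). I'll put the cover down in front.

```bash
python3 -m creep '[[35,3,0,0,0,0,0.2],[40,4,0,0,0,0,0.2],[40,4,0,0,0,0,0.2],[40,4,0,0,0,0,0.2],[35,3,0,0,0,0,0.2],[25,2,0,0,0,0,0.2],[0,0,0,0,0,0,0.2],[0,0,0,0,0,0,0.2]]'
python3 -m creep '[[0,0,40,0,0,0,0.2],[0,0,40,0,0,0,0.2],[0,0,40,0,0,0,0.2],[0,0,30,0,0,0,0.2],[0,0,15,0,0,0,0.2],[0,0,10,0,0,0,0.2],[0,0,6,0,0,0,0.2],[0,0,0,0,0,0,0.2]]'
```

```text
t: 5.55
eef_pos: [0.4095, 0.0202, 0.255]
ee_rot: [-0.001, -0.052, 0.999, 0.0]
contact_force: [0.1, -0.4, -4.1]
finger_gap: 0.0352
gripper_force: 40.0
t: 6.35
eef_pos: [0.4103, 0.0202, 0.0743]
ee_rot: [-0.0, -0.053, 0.999, 0.0]
contact_force: [0.2, -0.8, -2.8]
finger_gap: 0.0351
gripper_force: 40.0
```

```bash
python3 -m creep '[[0,0,1,0,0,0,0.2],[0,0,0,0,0,0,0.2],[0,0,0,0,0,0,0.4],[0,0,0,0,0,0,0.7],[0,0,0,0,0,0,1],[0,0,0,0,0,0,1],[0,0,0,0,0,0,1],[0,0,0,0,0,0,1]]'
python3 -m creep '[[0,0,-20,0,0,0,1],[0,0,-40,0,0,0,1],[0,0,-45,0,0,0,1],[0,0,-45,0,0,0,1],[-40,0,-40,0,0,0,1],[-45,0,0,0,0,0,1],[-45,0,0,0,0,0,1],[-45,0,0,0,0,0,1]]'
python3 -m creep '[[-20,0,0,0,0,0,1],[0,0,0,0,0,0,1],[0,0,0,0,0,0,1]]'
python3 - <<'E'
from h import *
f,C,st=grab("wrist","w3.png"); c,s=np.cos(np.radians(5.7)),np.sin(np.radians(5.7))
h=lambda x,y,z:[.625+c*x-s*y,.0227+s*x+c*y,z]
print(np.round(w2px(C,[h(0,58,.088),h(0,0,.088),h(0,-58,.088),h(-43,117,.056),h(-43,-117,.056),h(43,117,.056)])))
E
```

```text
t: 7.15
eef_pos: [0.4096, 0.0202, 0.0736]
ee_rot: [-0.0, -0.053, 0.999, 0.0]
contact_force: [-0.6, 0.2, -0.6]
finger_gap: 0.0734
gripper_force: 0.0
t: 7.95
eef_pos: [0.5806, 0.0383, 0.2591]
ee_rot: [-0.0, -0.053, 0.999, -0.0]
contact_force: [0.1, -0.5, 1.0]
finger_gap: 0.0882
gripper_force: 0.0
t: 8.25
eef_pos: [0.5983, 0.0402, 0.2585]
ee_rot: [-0.001, -0.053, 0.999, 0.0]
contact_force: [0.7, -0.8, 1.1]
finger_gap: 0.0878
gripper_force: 0.0
[[  45818.     431.]
 [    261.     210.]
 [-114001.    -346.]
 [  -3195.    1405.]
 [   3597.    1385.]
 [   3423.    1323.]]
```

View pics/w3.png

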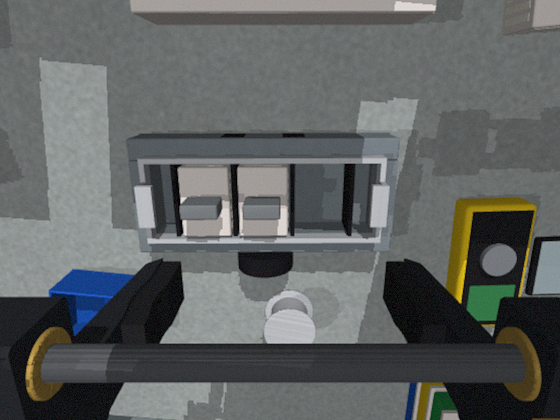

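Wrist view: used cartridges in the middle bay (fin at 263,208) and the -y bay (fin at 202,208). The +y bay is empty.

```bash
cat >> h.py <<'E'
def H(x,y,z,x0=.625,y0=.0227,yaw=5.7):
    c,s=np.cos(np.radians(yaw)),np.sin(np.radians(yaw)); return [x0+(c*x-s*y)/1e3,y0+(s*x+c*y)/1e3,z/1e3]
E
python3 - <<'E'
from h import *
f=cv2.imread('pics/w3.png'); C=cam("wrist",ctrl.state())
P=[H(-7,17,88),H(7,17,88),H(-7,-17,88),H(7,-17,88)]
P+=[H(x,y-58,z) for x,y,z in((-7,17,88),(7,17,88),(-7,-17,88),(7,-17,88))]
P+=[H(a*43,b*117,56) for a in(-1,1) for b in (1,-1)]
uv=w2px(C,P); 
z=cv2.resize(f[125:265,115:415],None,fx=2.6,fy=2.6,interpolation=cv2.INTER_CUBIC)
for u in uv: cv2.circle(z,tuple(int(v) for v in (u-[115,125])*2.6),2,(0,0,255),-1)
cv2.imwrite('pics/z3.png',z)
E
```

```text
(no output)
```

View pics/z3.png

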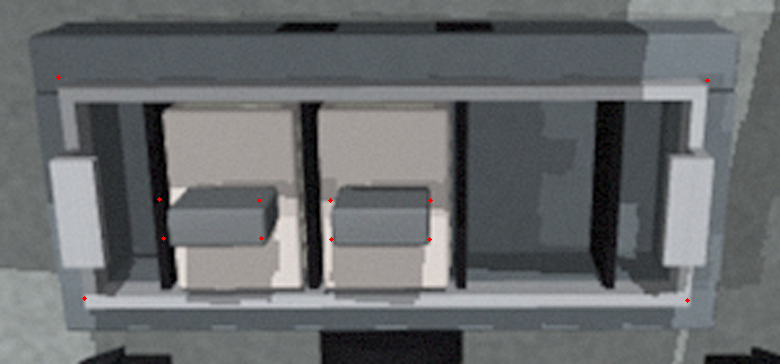

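```bash
sed -i 's/x0=.625,y0=.0227,yaw=5.7/x0=.628,y0=.023,yaw=6.0/' h.py
python3 -m creep '[[-28,-12,0,0,0,0.143,0.5],[0,0,0,0,0,0.143,0.5],[0,0,0,0,0,0.143,0.5],[0,0,0,0,0,0.143,0.5],[0,0,0,0,0,0.143,0.5],[0,0,0,0,0,0.143,0.5],[0,0,0,0,0,0.143,0.5],[0,0,0,0,0,0.143,0.5]]'
python3 -m creep '[[0,0,0,0,0,0.143,0.5],[0,0,0,0,0,0.143,0.5],[0,0,0,0,0,0.143,0.5],[0,0,0,0,0,0,0.5],[0,0,0,0,0,0,0.5]]'
python3 - <<'E'
from h import *
st=ctrl.state(); print(st['joints'],go(st,H(-1,0,62),6),go(st,H(-1,-55,62),6))
E
```

```text
t: 9.1
eef_pos: [0.627, 0.0311, 0.2599]
ee_rot: [0.0, 0.499, 0.867, 0.0]
contact_force: [0.6, -0.2, 0.4]
finger_gap: 0.0445
gripper_force: 0.0
t: 9.6
eef_pos: [0.6275, 0.0311, 0.2596]
ee_rot: [0.0, 0.668, 0.744, 0.0]
contact_force: [-0.0, 0.5, 0.5]
finger_gap: 0.0443
gripper_force: 0.0
[-1.38616595e-01  5.10568502e-01  1.02051933e+00 -6.61387806e-05
  1.61018311e+00 -2.45302178e-01] shift tool mm [ -8.1  -1.4 197.6] turn about tool z rad 0.002 shift tool mm [-63.1  -1.5 197.6] turn about tool z rad 0.002
```

```bash
python3 -m creep '[[-8,-1.4,40,0,0,0,0.5],[0,0,45,0,0,0,0.5],[0,0,45,0,0,0,0.5],[0,0,35,0,0,0,0.5],[0,0,20,0,0,0,0.5],[0,0,12,0,0,0,0.5],[0,0,0,0,0,0,0.5],[0,0,0,0,0,0,0.5]]' 25
python3 -m creep '[[0,0,0,0,0,0,0],[0,0,0,0,0,0,0],[0,0,0,0,0,0,0],[0,0,0,0,0,0,0],[0,0,0,0,0,0,0],[0,0,0,0,0,0,0],[0,0,0,0,0,0,0]]'
```

```text
t: 10.4
eef_pos: [0.6281, 0.023, 0.0633]
ee_rot: [0.001, 0.669, 0.743, 0.0]
contact_force: [0.3, -0.0, 0.2]
finger_gap: 0.0439
gripper_force: 0.0
t: 11.1
eef_pos: [0.6276, 0.0231, 0.0623]
ee_rot: [0.0, 0.67, 0.743, -0.0]
contact_force: [-2.6, 0.5, 2.5]
finger_gap: 0.0135
gripper_force: 24.9
```

```bash
python3 -m creep '[[0,0,-15,0,0,0,0],[0,0,-30,0,0,0,0],[0,0,-45,0,0,0,0],[0,0,-45,0,0,0,0],[-20,-12,-25,0,0,0,0],[-39,-24,0,0,0,0,0],[-39,-24,0,0,0,0,0],[-39,-24,0,0,0,0,0]]'
python3 -m creep '[[-39,-24,0,0,0,0,0],[-39,-24,0,0,0,0,0],[-39,-24,0,0,0,0,0],[-39,-24,0,0,0,0,0],[-39,-24,0,0,0,0,0],[-39,-24,0,0,0,0,0],[-17,-10,0,0,0,0,0],[0,0,0,0,0,0,0]]'
python3 - <<'E'
from h import *
st=ctrl.state(); print(go(st,[.432,-.388,.06],6),st["finger_gap"])
E
```

```text
t: 11.9
eef_pos: [0.5572, -0.123, 0.222]
ee_rot: [-0.0, 0.67, 0.743, -0.0]
contact_force: [-0.2, -0.7, -0.5]
finger_gap: 0.0136
gripper_force: 24.9
t: 12.7
eef_pos: [0.4294, -0.3896, 0.2214]
ee_rot: [-0.0, 0.671, 0.741, -0.0]
contact_force: [-0.0, -0.1, -1.6]
finger_gap: 0.0137
gripper_force: 24.9
shift tool mm [  1.3   2.8 161.4] turn about tool z rad -0.005 0.013738216416157498
```

```bash
python3 -m creep '[[0,2,40,0,0,0,0],[0,0,45,0,0,0,0],[0,0,35,0,0,0,0],[0,0,20,0,0,0,0],[0,0,12,0,0,0,0],[0,0,8,0,0,0,0],[0,0,0,0,0,0,0]]'
python3 -m creep '[[0,0,2,0,0,0,0.2],[0,0,0,0,0,0,0.4],[0,0,0,0,0,0,0.5],[0,0,0,0,0,0,0.5],[0,0,-25,0,0,0,0.5],[0,0,-45,0,0,0,0.5],[0,0,-45,0,0,0,0.5],[0,0,-45,0,0,0,0.5]]'
python3 - <<'E'
from h import *
st=ctrl.state(); print(go(st,H(-1,-55,62),6))
E
```

```text
t: 13.4
eef_pos: [0.433, -0.3867, 0.0619]
ee_rot: [-0.0, 0.67, 0.743, 0.0]
contact_force: [-0.7, -0.5, -1.1]
finger_gap: 0.0136
gripper_force: 24.9
t: 14.2
eef_pos: [0.4326, -0.3869, 0.2222]
ee_rot: [0.0, 0.67, 0.743, -0.0]
contact_force: [0.4, 0.1, -0.3]
finger_gap: 0.0441
gripper_force: 0.0
shift tool mm [332.7 235.6 160.2] turn about tool z rad -0.002
```

```bash
python3 -m creep '[[37,26,0,0,0,0,0.5],[37,26,0,0,0,0,0.5],[37,26,0,0,0,0,0.5],[37,26,0,0,0,0,0.5],[37,26,0,0,0,0,0.5],[37,26,0,0,0,0,0.5],[37,26,0,0,0,0,0.5],[37,26,0,0,0,0,0.5]]'
python3 -m creep '[[37,27,0,0,0,0,0.5],[0,0,30,0,0,0,0.5],[0,0,45,0,0,0,0.5],[0,0,45,0,0,0,0.5],[0,0,25,0,0,0,0.5],[0,0,14,0,0,0,0.5],[0,0,0,0,0,0,0.5],[0,0,0,0,0,0,0.5]]'
python3 -m creep '[[0,0,0,0,0,0,0],[0,0,0,0,0,0,0],[0,0,0,0,0,0,0],[0,0,0,0,0,0,0],[0,0,0,0,0,0,0],[0,0,0,0,0,0,0],[0,0,0,0,0,0,0]]'
python3 - <<'E'
from h import *
st=ctrl.state(); print(go(st,H(-1,-55,62),6))
E
```

```text
t: 15.0
eef_pos: [0.6098, -0.0696, 0.2205]
ee_rot: [0.0, 0.67, 0.743, 0.0]
contact_force: [0.1, -1.6, 0.7]
finger_gap: 0.0439
gripper_force: 0.0
t: 15.8
eef_pos: [0.6328, -0.0319, 0.062]
ee_rot: [0.001, 0.67, 0.743, 0.0]
contact_force: [0.6, -0.7, 0.6]
finger_gap: 0.044
gripper_force: 0.0
t: 16.5
eef_pos: [0.6324, -0.0318, 0.0613]
ee_rot: [0.0, 0.67, 0.743, 0.0]
contact_force: [0.7, 0.5, 1.6]
finger_gap: 0.0136
gripper_force: 25.0
shift tool mm [-0.1  0.4 -0.7] turn about tool z rad -0.002
```

```bash
python3 -m creep '[[0,0,-15,0,0,0,0],[0,0,-30,0,0,0,0],[0,0,-45,0,0,0,0],[0,0,-45,0,0,0,0],[0,0,-25,0,0,0,0],[-36,-32,0,0,0,0,0],[-36,-32,0,0,0,0,0],[-36,-32,0,0,0,0,0]]'
python3 -m creep '[[-36,-32,0,0,0,0,0],[-36,-32,0,0,0,0,0],[-36,-32,0,0,0,0,0],[-36,-32,0,0,0,0,0],[0,-2,40,0,0,0,0],[0,0,45,0,0,0,0],[0,0,40,0,0,0,0],[0,0,15,0,0,0,0]]'
python3 -m creep '[[0,0,12,0,0,0,0],[0,0,8,0,0,0,0],[0,0,2,0,0,0,0],[0,0,0,0,0,0,0.2],[0,0,0,0,0,0,0.4],[0,0,0,0,0,0,0.5],[0,0,0,0,0,0,0.5],[0,0,-20,0,0,0,0.5]]'
python3 -m creep '[[0,0,-40,0,0,0,0.5],[0,0,-45,0,0,0,0.5],[0,0,-45,0,0,0,0.5],[0,0,-20,0,0,0,0.5],[0,0,0,0,0,0,0.5]]'
python3 - <<'E'
from h import *
f,C,st=grab("top","top1.png"); print(st["eef_pos"])
cv2.imwrite('pics/z4.png',cv2.resize(f[130:290,90:450],None,fx=2.2,fy=2.2,interpolation=cv2.INTER_CUBIC))
E
```

```text
t: 17.3
eef_pos: [0.5465, -0.1499, 0.2209]
ee_rot: [-0.0, 0.669, 0.743, -0.0]
contact_force: [1.1, -0.9, -1.7]
finger_gap: 0.0136
gripper_force: 25.0
t: 18.1
eef_pos: [0.4318, -0.3044, 0.0775]
ee_rot: [-0.003, 0.67, 0.742, 0.0]
contact_force: [0.8, -1.0, -0.4]
finger_gap: 0.0136
gripper_force: 25.0
t: 18.9
eef_pos: [0.4327, -0.3049, 0.0779]
ee_rot: [-0.002, 0.67, 0.743, 0.0]
contact_force: [-0.6, -0.1, -0.1]
finger_gap: 0.0441
gripper_force: 0.0
t: 19.4
eef_pos: [0.434, -0.3063, 0.2322]
ee_rot: [0.003, 0.67, 0.743, -0.0]
contact_force: [-0.4, -0.8, -0.5]
finger_gap: 0.044
gripper_force: 0.0
[ 0.43403906 -0.30632331  0.23219738]
```

View pics/z4.png

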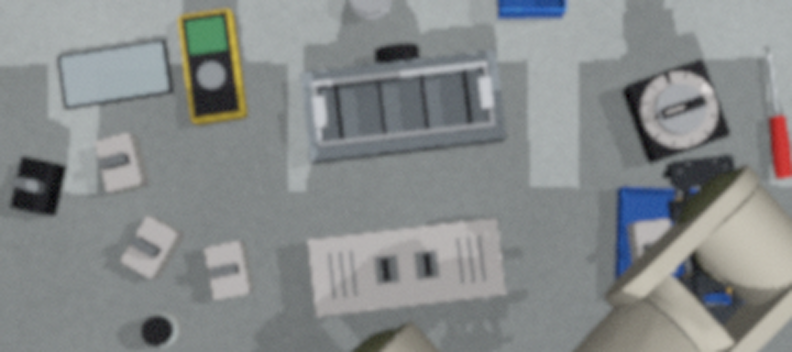

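The housing is empty and a used cartridge shows in the tray. The fresh ones have not moved (crop (119,163), (150,247), (226,270)).

```bash
python3 -m creep '[[46,3,0,0,0,0,0.5],[46,3,0,0,0,0,0.5],[46,3,0,0,0,0,0.5],[46,3,0,0,0,0,0.5],[46,3,0,0,0,0,0.5],[46,3,0,0,0,0,0.5],[46,3,0,0,0,0,0.5],[46,3,0,0,0,0,0.5]]'
python3 -m creep '[[46,3,-10,0,0,0,0.5],[46,3,-10,0,0,0,0.5],[40,3,-10,0,0,0,0.5],[30,3,0,0,0,0,0.5],[0,0,0,0,0,0,0.5],[0,0,0,0,0,0,0.5]]'
python3 - <<'E'
from h import *
f,C,st=grab("wrist","w5.png"); print(st["eef_pos"]); print(w2px(C,[[.405,.255,.05],[.436,.357,.05],[.55,.40,.05]]))
E
```

```text
t: 20.25
eef_pos: [0.4183, 0.0647, 0.2275]
ee_rot: [-0.001, 0.67, 0.742, -0.001]
contact_force: [-1.0, -0.7, 0.1]
finger_gap: 0.0438
gripper_force: 0.0
t: 20.85
eef_pos: [0.4141, 0.2252, 0.2575]
ee_rot: [-0.001, 0.669, 0.743, -0.001]
contact_force: [-0.7, -0.8, 0.3]
finger_gap: 0.0438
gripper_force: 0.0
[0.4141179  0.22517801 0.25748241]
[[276.79719616 140.7422417 ]
 [324.55652072  25.31363089]
 [467.88484495 -15.84104497]]
```

View pics/w5.png

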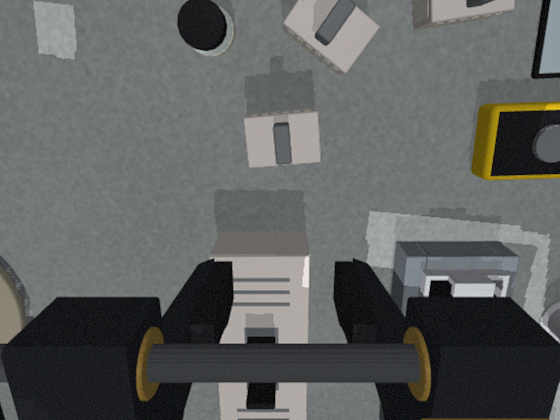

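Fresh 0 at (283,138) with its fin at (283,145). Fresh 1 is at about (332,30) and fresh 2 at the edge near (465,5). I'll measure fresh 0.

```bash
cat >> h.py <<'E'
def fresh(f,C,roi,thr=140,dz=0):
    x0,y0,x1,y1=roi; g=cv2.cvtColor(f,cv2.COLOR_BGR2GRAY); m=np.zeros_like(g)
    m[y0:y1,x0:x1]=(g[y0:y1,x0:x1]>thr)
    m=cv2.morphologyEx(m,cv2.MORPH_CLOSE,np.ones((25,25)))
    c,_=max(blobs(m>0,200),key=lambda b:cv2.contourArea(b[0]))
    w=px2w(C,c[:,0],.05+dz)[:,:2].astype(np.float32)*1000; r=cv2.minAreaRect(w); b=cv2.boxPoints(r)
    e=max(b[1]-b[0],b[2]-b[1],key=np.linalg.norm)
    print("body",np.round(r[0]),np.round(r[1]),"long axis deg %.1f"%((np.degrees(np.arctan2(e[1],e[0]))+90)%180-90))
    k=cv2.erode(cv2.drawContours(np.zeros_like(g),[c],-1,255,-1),np.ones((9,9)))
    for c,_ in blobs((k>0)&(g<110),60):
        w=px2w(C,c[:,0],.08+dz)[:,:2].astype(np.float32)*1000; r=cv2.minAreaRect(w); print(" fin",np.round(r[0]),np.round(r[1]),r[2])
E
python3 - <<'E'
from h import *
f=cv2.imread('pics/w5.png'); C=cam("wrist",ctrl.state()); fresh(f,C,(230,85,335,180))
g=cv2.cvtColor(f,cv2.COLOR_BGR2GRAY); print(g[145,240:330:4],g[105:170:4,300],g[115:170:4,283])
E
```

```text
body [412. 255.] [69. 46.] long axis deg 10.7
 fin [411. 258.] [14. 33.] 10.057971954345703
[115 115 170 170 167 169 169 169 172  95  97  99  95 172 169 169 167 168
 170 169 129 114 122] [105 104 143 169 169 168 170 171 165 166 169 167 169 168 171 114 119] [142 146  54  96 100  99  96  98  95 100  98 100  90 111]
```

```bash
python3 - <<'E'
from h import *
print(go(ctrl.state(),[.4115,.2555,.054],10.7))
E
```

```text
shift tool mm [ 31.1   0.9 203.8] turn about tool z rad -0.084
```

```bash
python3 -m creep '[[31,1,40,0,0,-0.08,0.5],[0,0,45,0,0,0,0.5],[0,0,45,0,0,0,0.5],[0,0,35,0,0,0,0.5],[0,0,25,0,0,0,0.5],[0,0,14,0,0,0,0.5],[0,0,0,0,0,0,0.5],[0,0,0,0,0,0,0.3]]'
python3 -m creep '[[0,0,0,0,0,0,0],[0,0,0,0,0,0,0],[0,0,0,0,0,0,0],[0,0,0,0,0,0,0],[0,0,0,0,0,0,0],[0,0,-20,0,0,0,0],[0,0,-45,0,0,0,0],[0,0,-45,0,0,0,0]]'
python3 -m creep '[[0,0,-45,0,0,0,0],[0,0,-25,0,0,0,0],[0,0,0,0,0,0.08,0],[0,0,0,0,0,0,0]]'
python3 - <<'E'
from h import *
st=ctrl.state(); print(go(st,H(0,-58,120),6))
E
```

```text
t: 21.7
eef_pos: [0.4128, 0.255, 0.0558]
ee_rot: [-0.0, 0.64, 0.768, -0.0]
contact_force: [0.8, 1.0, -0.0]
finger_gap: 0.0381
gripper_force: 0.0
t: 22.5
eef_pos: [0.412, 0.2556, 0.1666]
ee_rot: [-0.001, 0.64, 0.769, -0.001]
contact_force: [0.2, 0.5, -1.0]
finger_gap: 0.0136
gripper_force: 24.9
t: 22.9
eef_pos: [0.4125, 0.2558, 0.2361]
ee_rot: [0.0, 0.67, 0.742, 0.0]
contact_force: [-0.2, 0.5, -1.9]
finger_gap: 0.0138
gripper_force: 24.9
shift tool mm [-311.6  190.6  116.2] turn about tool z rad -0.002
```

```bash
python3 -m creep '[[-39,24,0,0,0,0,0],[-39,24,0,0,0,0,0],[-39,24,0,0,0,0,0],[-39,24,0,0,0,0,0],[-39,24,0,0,0,0,0],[-39,24,0,0,0,0,0],[-39,24,0,0,0,0,0],[-39,23,0,0,0,0,0]]'
python3 -m creep '[[0,0,40,0,0,0,0],[0,0,40,0,0,0,0],[0,0,30,0,0,0,0],[0,0,0,0,0,0,0],[0,0,0,0,0,0,0]]'
python3 - <<'E'
from h import *
f,C,st=grab("wrist","w6.png"); print(go(st,H(0,-58,120),6)); z=(st["eef_pos"][2]-.0555)
# held cartridge fin/body as seen
fresh(f,C,(150,150,420,300),dz=z)
P=[H(a*43,b*117,56) for a in(-1,1) for b in (1,)]+[H(a*37,b*28,58) for a in(-1,1) for b in (1,)]
print(w2px(C,P))
cv2.imwrite('pics/z6.png',cv2.resize(f[100:360,120:460],None,fx=2.2,fy=2.2))
E
```

```text
t: 23.7
eef_pos: [0.6353, -0.0366, 0.2344]
ee_rot: [-0.001, 0.669, 0.743, -0.0]
contact_force: [0.7, -0.3, -0.7]
finger_gap: 0.0139
gripper_force: 24.9
t: 24.2
eef_pos: [0.6348, -0.0349, 0.1258]
ee_rot: [-0.0, 0.669, 0.743, -0.0]
contact_force: [0.3, 0.7, -0.7]
finger_gap: 0.0141
gripper_force: 24.9
shift tool mm [ 0.3 -0.7  5.8] turn about tool z rad -0.001
body [634. -14.] [124.  68.] long axis deg 5.9
[[ 188.77530185 -127.95626001]
 [ 371.87668553 -128.19750513]
 [ 212.07418576   73.13579035]
 [ 349.61159948   72.98234066]]
```

View pics/z6.png

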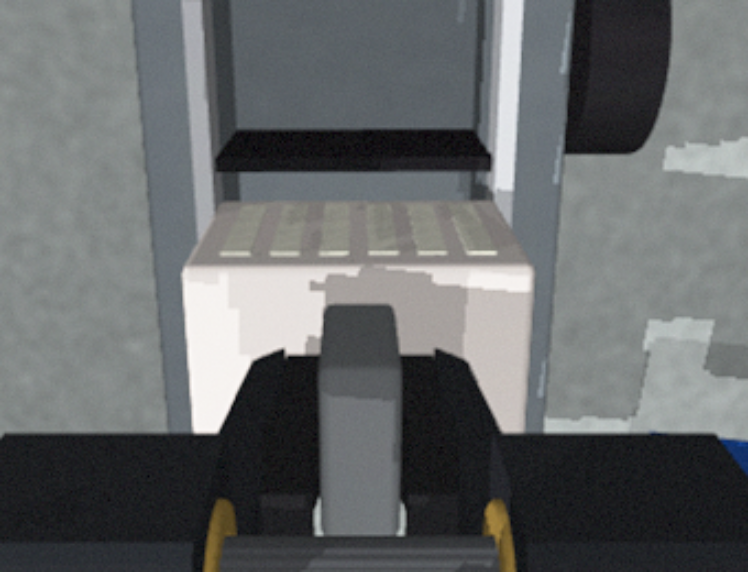

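The held cartridge's +y top edge is at row 220, columns 204–361. Its bottom edge is at row 191, the divider is at rows 159–176, and the collar edges are at about columns 204 and 356 (row 145).

```bash
python3 - <<'E'
from h import *
C=cam("wrist",ctrl.state()); 
def hc(uv,z):
    w=px2w(C,uv,z)[:,:2]-[.628,.023]; a=np.radians(6); M=np.array([[np.cos(a),np.sin(a)],[-np.sin(a),np.cos(a)]]); return np.round(w@M.T*1000,1)
print('body top edge',hc([[204,220.5],[361,220.5]],.1205),'bottom edge',hc([[282,191]],.0703))
print('collar',hc([[204.5,145],[356,145]],.056),'divider',hc([[280,159],[280,176]],.05),hc([[280,159],[280,176]],.008))
E
```

```text
body top edge [[-32.6 -34.1]
 [ 35.5 -34.3]] bottom edge [[  1.2 -34.9]]
collar [[-43.6 -11.2]
 [ 44.  -11.3]] divider [[ -0.  -20.5]
 [ -0.  -31. ]] [[ -0.3 -28.4]
 [ -0.3 -40.9]]
```

```bash
python3 -m creep '[[0,-1,12,0,0,0,0],[0,0,10,0,0,0,0],[0,0,10,0,0,0,0],[0,0,10,0,0,0,0],[0,0,8,0,0,0,0],[0,0,7,0,0,0,0],[0,0,4,0,0,0,0],[0,0,0,0,0,0,0]]'
```

```text
t: 25.05
eef_pos: [0.6334, -0.035, 0.064]
ee_rot: [-0.0, 0.67, 0.743, -0.0]
contact_force: [0.0, 0.7, 0.1]
finger_gap: 0.0138
gripper_force: 24.9
```

```bash
python3 -m creep '[[0,0,1,0,0,0,0],[0,0,0,0,0,0,0.2],[0,0,0,0,0,0,0.4],[0,0,0,0,0,0,0.5],[0,0,-20,0,0,0,0.5],[0,0,-45,0,0,0,0.5],[0,0,-45,0,0,0,0.5],[0,0,-45,0,0,0,0.5]]'
python3 -m creep '[[42,-19,-30,0,0,0,0.5],[42,-19,0,0,0,0,0.5],[42,-19,0,0,0,0,0.5],[42,-19,0,0,0,0,0.5],[42,-19,0,0,0,0,0.5],[42,-19,0,0,0,0,0.5],[42,-19,0,0,0,0,0.5],[42,-19,0,0,0,0,0.5]]'
python3 -m creep '[[45,-22,0,0,0,0.14,0.5],[0,0,0,0,0,0.15,0.5],[0,0,0,0,0,0.15,0.5],[0,0,0,0,0,0.15,0.5],[0,0,0,0,0,0,0.5],[0,0,0,0,0,0,0.5]]'
python3 - <<'E'
from h import *
f,C,st=grab("wrist","w7.png"); u=w2px(C,[[.436,.357,.05]])[0]; print(st["eef_pos"],u); u=u.astype(int)
fresh(f,C,(u[0]-60,max(u[1]-50,0),u[0]+60,u[1]+50))
E
```

```text
t: 25.85
eef_pos: [0.6333, -0.0349, 0.2206]
ee_rot: [0.0, 0.67, 0.743, 0.0]
contact_force: [0.9, 0.7, 0.5]
finger_gap: 0.0442
gripper_force: 0.0
t: 26.65
eef_pos: [0.4487, 0.2814, 0.2463]
ee_rot: [0.0, 0.67, 0.743, 0.0]
contact_force: [0.4, 0.3, 0.0]
finger_gap: 0.044
gripper_force: 0.0
t: 27.25
eef_pos: [0.4253, 0.3197, 0.246]
ee_rot: [0.0, 0.853, 0.521, 0.0]
contact_force: [1.3, 0.2, -0.5]
finger_gap: 0.0439
gripper_force: 0.0
[0.42533183 0.31967658 0.24600547] [273.72182359 134.90050381]
body [442. 357.] [47. 69.] long axis deg -29.8
 fin [443. 359.] [34. 13.] 59.96255874633789
```

```bash
python3 - <<'E'
from h import *
print(go(ctrl.state(),[.4425,.3575,.0555],-29.9))
E
```

```text
shift tool mm [ 41.5  -2.1 190.5] turn about tool z rad 0.047
```

```bash
python3 -m creep '[[41,-2,40,0,0,0.047,0.5],[0,0,45,0,0,0,0.5],[0,0,45,0,0,0,0.5],[0,0,32,0,0,0,0.5],[0,0,18,0,0,0,0.5],[0,0,10,0,0,0,0.5],[0,0,0,0,0,0,0.5],[0,0,0,0,0,0,0.3]]'
python3 -m creep '[[0,0,0,0,0,0,0],[0,0,0,0,0,0,0],[0,0,0,0,0,0,0],[0,0,0,0,0,0,0],[0,0,0,0,0,0,0],[0,0,-20,0,0,0,0],[0,0,-45,0,0,0,0],[0,0,-45,0,0,0,0]]'
python3 -m creep '[[0,0,-45,0,0,0,0],[0,0,-25,0,0,-0.14,0],[0,0,0,0,0,-0.14,0],[0,0,0,0,0,-0.14,0],[0,0,0,0,0,-0.14,0],[0,0,0,0,0,-0.07,0],[0,0,0,0,0,0,0],[0,0,0,0,0,0,0]]'
python3 - <<'E'
from h import *
st=ctrl.state(); print(go(st,H(0,0,125),6))
E
```

```text
t: 28.1
eef_pos: [0.4408, 0.3525, 0.0619]
ee_rot: [0.0, 0.866, 0.5, 0.001]
contact_force: [0.2, 0.5, 0.5]
finger_gap: 0.0382
gripper_force: 0.0
t: 28.9
eef_pos: [0.4398, 0.352, 0.1718]
ee_rot: [-0.0, 0.866, 0.499, -0.001]
contact_force: [0.7, -0.1, -1.0]
finger_gap: 0.0139
gripper_force: 24.9
t: 29.7
eef_pos: [0.4402, 0.3522, 0.2409]
ee_rot: [-0.0, 0.67, 0.743, -0.0]
contact_force: [-0.3, -0.5, -0.7]
finger_gap: 0.0138
gripper_force: 24.9
shift tool mm [-346.8  153.   115.9] turn about tool z rad -0.002
```

The first row was clipped, so the grip sits about 5.7 mm off along the fin. I'll allow for that and check at the hover.

```bash
python3 -m creep '[[-39,17,0,0,0,0,0],[-39,17,0,0,0,0,0],[-39,17,0,0,0,0,0],[-39,17,0,0,0,0,0],[-39,17,0,0,0,0,0],[-39,17,0,0,0,0,0],[-39,17,0,0,0,0,0],[-39,17,0,0,0,0,0]]'
python3 -m creep '[[-40.5,17,0,0,0,0,0],[0,0,40,0,0,0,0],[0,0,40,0,0,0,0],[0,0,30,0,0,0,0],[0,0,0,0,0,0,0],[0,0,0,0,0,0,0]]'
cat >> h.py <<'E'
def held(off):
    f,C,st=grab("wrist"); zt=st["eef_pos"][2]-off+.05
    g=cv2.GaussianBlur(cv2.cvtColor(f,cv2.COLOR_BGR2GRAY),(3,3),0).astype(int)
    cv2.imwrite("pics/held_%.1f.png"%st["t"],f)
    def hc(uv,z):
        w=px2w(C,uv,z)[:,:2]-[.628,.023]; a=np.radians(6); M=np.array([[np.cos(a),np.sin(a)],[-np.sin(a),np.cos(a)]]); return np.round(w@M.T*1000,1)
    print("tcp",hc(w2px(C,[st["eef_pos"]]),st["eef_pos"][2]))
    for c in (225,240,330,340):
        col=g[190:260,c]; print(c,list(col[::3]),"edge y by row",[ (int(r+190),hc([[c,r+190]],zt)[0,1]) for r in np.argsort(-np.abs(np.diff(col)))[:4]])
    row=g[235,180:390]; d=np.diff(row); print("x edges",[(int(i+180),hc([[i+180,235]],zt)[0,0]) for i in np.argsort(-np.abs(d))[:8]])
E
python3 - <<'E'
from h import *
st=ctrl.state(); print(go(st,H(0,0,125),6)); held(.0615)
E
```

```text
t: 30.5
eef_pos: [0.6088, 0.0546, 0.2409]
ee_rot: [-0.0, 0.67, 0.743, 0.0]
contact_force: [0.6, 0.5, -1.3]
finger_gap: 0.0136
gripper_force: 24.9
t: 31.1
eef_pos: [0.6298, 0.0177, 0.1318]
ee_rot: [0.0, 0.669, 0.743, 0.0]
contact_force: [-0.7, 0.2, 0.3]
finger_gap: 0.0138
gripper_force: 24.9
shift tool mm [ 5.4 -1.2  6.8] turn about tool z rad -0.001
tcp [[ 1.2 -5.4]]
225 [np.int64(124), np.int64(127), np.int64(133), np.int64(137), np.int64(181), np.int64(125), np.int64(189), np.int64(219), np.int64(221), np.int64(224), np.int64(223), np.int64(223), np.int64(223), np.int64(237), np.int64(238), np.int64(239), np.int64(238), np.int64(239), np.int64(238), np.int64(239), np.int64(239), np.int64(239), np.int64(238), np.int64(238)] edge y by row [(203, np.float64(25.2)), (207, np.float64(23.4)), (206, np.float64(23.8)), (201, np.float64(26.1))]
240 [np.int64(124), np.int64(124), np.int64(125), np.int64(126), np.int64(126), np.int64(126), np.int64(190), np.int64(219), np.int64(221), np.int64(221), np.int64(220), np.int64(221), np.int64(222), np.int64(222), np.int64(221), np.int64(221), np.in
[... 699 characters left out ...]
64(15.3))]
340 [np.int64(114), np.int64(120), np.int64(124), np.int64(126), np.int64(180), np.int64(125), np.int64(195), np.int64(220), np.int64(237), np.int64(237), np.int64(237), np.int64(238), np.int64(214), np.int64(186), np.int64(185), np.int64(186), np.int64(186), np.int64(185), np.int64(185), np.int64(187), np.int64(187), np.int64(186), np.int64(186), np.int64(189)] edge y by row [(200, np.float64(26.5)), (203, np.float64(25.1)), (206, np.float64(23.8)), (207, np.float64(23.3))]
x edges [(266, np.float64(-6.1)), (205, np.float64(-33.7)), (265, np.float64(-6.5)), (206, np.float64(-33.3)), (367, np.float64(39.8)), (299, np.float64(8.9)), (267, np.float64(-5.6)), (366, np.float64(39.3))]
```

The +y edge reads 23.6 mm, so it is centred. I'll insert it.

```bash
python3 -m creep '[[0,-1,12,0,0,0,0],[0,0,10,0,0,0,0],[0,0,10,0,0,0,0],[0,0,10,0,0,0,0],[0,0,8,0,0,0,0],[0,0,7,0,0,0,0],[0,0,4,0,0,0,0],[0,0,0,0,0,0,0]]'
python3 - <<'E'
from h import *
f,C,st=grab("top","top2.png"); u=cv2.cvtColor(f,cv2.COLOR_BGR2HSV); m=np.zeros(f.shape[:2],bool); m[180:280,110:225]=((u[...,2]>150)&(u[...,1]<60))[180:280,110:225]
for c,r in blobs(m,60): print(r,px2w(C,[r[0]],.05))
E
```

```text
t: 31.95
eef_pos: [0.6283, 0.0176, 0.0695]
ee_rot: [-0.0, 0.669, 0.743, -0.0]
contact_force: [0.3, -0.4, -1.2]
finger_gap: 0.0138
gripper_force: 24.9
((220.0, 274.0), (12.0, 10.0), 90.0) [[0.34509736 0.17952129 0.05      ]]
((184.5, 269.5), (21.0, 57.0), 90.0) [[0.35904622 0.28185573 0.05      ]]
((133.6476287841797, 197.6959686279297), (41.23405838012695, 34.71249008178711), 78.02386474609375) [[0.56849933 0.43049753 0.05      ]]
```

```bash
python3 -m creep '[[0,0,1,0,0,0,0],[0,0,0,0,0,0,0.2],[0,0,0,0,0,0,0.4],[0,0,0,0,0,0,0.5],[0,0,-20,0,0,0,0.5],[0,0,-45,0,0,0,0.5],[0,0,-45,0,0,0,0.5],[0,0,-45,0,0,0,0.5]]'
python3 -m creep '[[0,0,-40,0,0,0,0.5],[44,-4.5,0,0,0,0,0.5],[44,-4.5,0,0,0,0,0.5],[44,-4.5,0,0,0,0,0.5],[44,-4.5,0,0,0,0,0.5],[44,-4.5,0,0,0,0,0.5],[44,-4.5,0,0,0,0,0.5],[44,-4.5,0,0,0,0,0.5]]'
python3 -m creep '[[20,-4,0,0,0,0,0.5],[0,0,0,0,0,0,0.5],[0,0,0,0,0,0,0.5]]'
python3 - <<'E'
from h import *
f,C,st=grab("wrist","w8.png"); print(st["eef_pos"],w2px(C,[[.55,.40,.05]]))
E
```

```text
t: 32.8
eef_pos: [0.6281, 0.0177, 0.226]
ee_rot: [0.0, 0.669, 0.743, 0.0]
contact_force: [1.6, 0.8, -0.3]
finger_gap: 0.0441
gripper_force: 0.0
t: 33.6
eef_pos: [0.5641, 0.3224, 0.2642]
ee_rot: [0.0, 0.669, 0.743, 0.0]
contact_force: [0.8, -0.5, 0.6]
finger_gap: 0.044
gripper_force: 0.0
t: 33.9
eef_pos: [0.5587, 0.3398, 0.264]
ee_rot: [0.0, 0.669, 0.743, -0.0]
contact_force: [0.7, 0.1, 0.0]
finger_gap: 0.0439
gripper_force: 0.0
[0.55869697 0.33983136 0.26395832] [[279.92766111 107.22538534]]
```

View pics/w8.png

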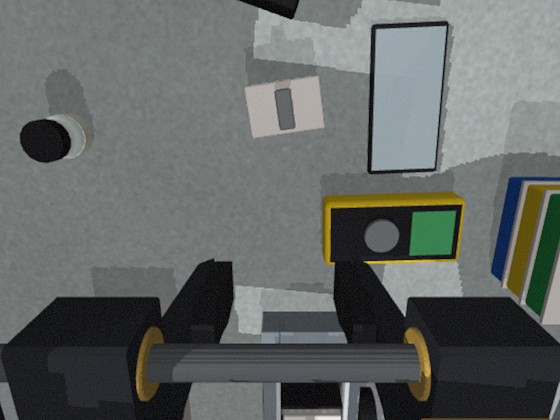

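Fresh 2 is at (285,107), unmoved. The black lookalike is beyond it at (270,3).

```bash
python3 - <<'E'
from h import *
f=cv2.imread('pics/w8.png'); st=ctrl.state(); C=cam("wrist",st); fresh(f,C,(235,68,335,146),160)
print(go(st,[.55,.40,.0555],14))
E
```

```text
body [556. 399.] [68. 46.] long axis deg 14.1
 fin [555. 399.] [14. 33.] 14.071985244750977
shift tool mm [ 61.5  -2.6 208.5] turn about tool z rad -0.140
```

```bash
python3 -m creep '[[30,1.5,0,0,0,0,0.5],[29,1.5,0,0,0,-0.14,0.5],[0,0,45,0,0,0,0.5],[0,0,45,0,0,0,0.5],[0,0,45,0,0,0,0.5],[0,0,40,0,0,0,0.5],[0,0,20,0,0,0,0.5],[0,0,13,0,0,0,0.5]]'
python3 -m creep '[[0,0,0,0,0,0,0.5],[0,0,0,0,0,0,0.5]]'
python3 - <<'E'
from h import *
print(go(ctrl.state(),[.5555,.399,.0555],14.1))
E
```

```text
t: 34.75
eef_pos: [0.5557, 0.3974, 0.0541]
ee_rot: [-0.0, 0.616, 0.788, -0.001]
contact_force: [-0.3, -0.3, 0.2]
finger_gap: 0.0443
gripper_force: 0.0
t: 34.95
eef_pos: [0.5564, 0.3988, 0.0573]
ee_rot: [0.0, 0.616, 0.788, 0.001]
contact_force: [0.3, 0.0, -0.2]
finger_gap: 0.044
gripper_force: 0.0
shift tool mm [ 0.4 -0.8  1.8] turn about tool z rad -0.002
```

```bash
python3 -m creep '[[0,0,1,0,0,0,0],[0,0,0,0,0,0,0],[0,0,0,0,0,0,0],[0,0,0,0,0,0,0],[0,0,0,0,0,0,0],[0,0,0,0,0,0,0],[0,0,-20,0,0,0,0],[0,0,-45,0,0,0,0]]'
python3 -m creep '[[0,0,-45,0,0,0,0],[0,0,-45,0,0,0,0],[0,0,-25,0,0,0.14,0],[0,0,0,0,0,0,0],[0,0,0,0,0,0,0]]'
python3 - <<'E'
from h import *
st=ctrl.state(); print(st["eef_pos"],go(st,H(0,58,126),6))
E
```

```text
t: 35.75
eef_pos: [0.5539, 0.3982, 0.1167]
ee_rot: [-0.002, 0.615, 0.788, -0.004]
contact_force: [-0.1, -0.1, -1.4]
finger_gap: 0.0136
gripper_force: 24.9
t: 36.25
eef_pos: [0.5552, 0.399, 0.2339]
ee_rot: [-0.0, 0.668, 0.744, -0.001]
contact_force: [0.3, -0.3, -1.4]
finger_gap: 0.0135
gripper_force: 24.9
[0.55522424 0.39898162 0.23388602] shift tool mm [-323.6   32.3  108. ] turn about tool z rad 0.003
```

```bash
python3 -m creep '[[-40.5,4,0,0,0,0,0],[-40.5,4,0,0,0,0,0],[-40.5,4,0,0,0,0,0],[-40.5,4,0,0,0,0,0],[-40.5,4,0,0,0,0,0],[-40.5,4,0,0,0,0,0],[-40.5,4,0,0,0,0,0],[-40.5,4,0,0,0,0,0]]'
python3 -m creep '[[0,0,40,0,0,0,0],[0,0,40,0,0,0,0],[0,0,28,0,0,0,0],[0,0,0,0,0,0,0],[0,0,0,0,0,0,0]]'
python3 - <<'E'
from h import *
st=ctrl.state(); print(go(st,H(0,58,126),6)); held(.0565)
E
```

```text
t: 37.05
eef_pos: [0.6207, 0.0786, 0.2324]
ee_rot: [-0.002, 0.668, 0.744, -0.001]
contact_force: [0.5, -0.9, -0.9]
finger_gap: 0.0139
gripper_force: 24.9
t: 37.55
eef_pos: [0.621, 0.0803, 0.1264]
ee_rot: [-0.001, 0.669, 0.744, -0.001]
contact_force: [1.3, -0.0, -1.3]
finger_gap: 0.0138
gripper_force: 24.9
shift tool mm [0.3 1.  0.4] turn about tool z rad 0.002
tcp [[-1.  57.7]]
225 [np.int64(79), np.int64(108), np.int64(109), np.int64(109), np.int64(119), np.int64(124), np.int64(125), np.int64(127), np.int64(164), np.int64(118), np.int64(170), np.int64(203), np.int64(208), np.int64(208), np.int64(208), np.int64(208), np.int64(208), np.int64(211), np.int64(229), np.int64(229), np.int64(230), np.int64(230), np.int64(230), np.int64(229)] edge y by row [(219, np.float64(82.5)), (212, np.float64(85.7)), (215, np.float64(84.4)), (220, np.float64(82.1))]
240 [np.int64(105), np.int64(112), np.int64(110), np.int64(115), np.int64(117), np.int64(116), np.int64(117), np.int64(118), np.int64(118), np.int64(116), np.int64(171), np.int64(202), np.int64(208), np.int64(207), np.int64(207), np.int64(2
[... 710 characters left out ...]
4(83.1))]
340 [np.int64(93), np.int64(115), np.int64(115), np.int64(115), np.int64(119), np.int64(124), np.int64(128), np.int64(123), np.int64(170), np.int64(120), np.int64(181), np.int64(203), np.int64(228), np.int64(230), np.int64(179), np.int64(173), np.int64(174), np.int64(174), np.int64(173), np.int64(174), np.int64(175), np.int64(175), np.int64(175), np.int64(175)] edge y by row [(214, np.float64(84.9)), (212, np.float64(85.8)), (219, np.float64(82.6)), (218, np.float64(83.1))]
x edges [(202, np.float64(-36.2)), (203, np.float64(-35.7)), (263, np.float64(-9.4)), (201, np.float64(-36.6)), (361, np.float64(33.7)), (262, np.float64(-9.8)), (362, np.float64(34.1)), (360, np.float64(33.2))]
```

```bash
python3 -m creep '[[-0.7,1,12,0,0,0,0],[0,0,10,0,0,0,0],[0,0,10,0,0,0,0],[0,0,10,0,0,0,0],[0,0,8,0,0,0,0],[0,0,7,0,0,0,0],[0,0,4,0,0,0,0],[0,0,0,0,0,0,0]]'
python3 -m creep '[[0,0,1,0,0,0,0],[0,0,0,0,0,0,0.2],[0,0,0,0,0,0,0.4],[0,0,0,0,0,0,0.5],[0,0,-20,0,0,0,0.5],[0,0,-45,0,0,0,0.5],[0,0,-45,0,0,0,0.5],[0,0,-45,0,0,0,0.5]]'
python3 - <<'E'
from h import *
st=ctrl.state(); print(go(st,[.40,.02,.24],96))
E
```

```text
t: 38.4
eef_pos: [0.6222, 0.0797, 0.0654]
ee_rot: [-0.0, 0.669, 0.743, -0.0]
contact_force: [0.0, 0.4, -1.2]
finger_gap: 0.014
gripper_force: 24.9
t: 39.2
eef_pos: [0.6221, 0.0797, 0.222]
ee_rot: [0.0, 0.669, 0.743, 0.0]
contact_force: [-0.3, 0.9, 0.8]
finger_gap: 0.0438
gripper_force: 0.0
shift tool mm [ -36.1 -227.1  -18. ] turn about tool z rad -1.571
```

```bash
python3 -m creep '[[-30,-15,-15,0,0,-0.143,0.7],[-20,-15,-15,0,0,-0.143,0.7],[0,0,0,0,0,-0.143,0.8],[0,0,0,0,0,-0.143,1],[0,0,0,0,0,-0.143,1],[0,0,0,0,0,-0.143,1],[0,0,0,0,0,-0.143,1],[0,0,0,0,0,-0.143,1]]'
python3 -m creep '[[0,0,0,0,0,-0.143,1],[0,0,0,0,0,-0.143,1],[0,0,0,0,0,-0.143,1],[0,0,0,0,0,0,1],[0,0,0,0,0,0,1]]'
python3 - <<'E'
from h import *
st=ctrl.state(); print(go(st,[.41,.02,.20],96)); f,C,st=grab("wrist","w9.png"); print(st["eef_pos"])
E
```

```text
t: 40.0
eef_pos: [0.6009, 0.0252, 0.2502]
ee_rot: [0.0, 0.157, 0.988, 0.0]
contact_force: [0.6, -0.8, 0.9]
finger_gap: 0.0884
gripper_force: 0.0
t: 40.5
eef_pos: [0.6009, 0.0252, 0.2501]
ee_rot: [0.0, -0.052, 0.999, -0.0]
contact_force: [1.2, -0.3, -0.1]
finger_gap: 0.0883
gripper_force: 0.0
shift tool mm [190.4  14.5  50.1] turn about tool z rad -0.001
[0.6008804  0.02519114 0.25008736]
```

View pics/w9.png

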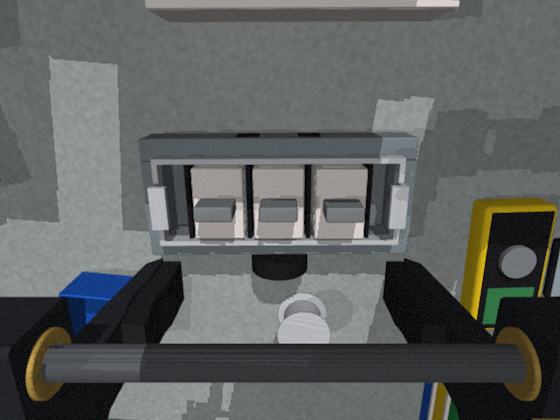

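All three cartridges are seated (fins at (214,210), (278,210), (343,210)). I'll fetch the cover at its release pose.

```bash
python3 -m creep '[[38,3,0,0,0,0,1],[38,3,0,0,0,0,1],[38,3,0,0,0,0,1],[38,3,0,0,0,0,1],[39,2.5,0,0,0,0,1],[0,0,20,0,0,0,1],[0,0,0,0,0,0,1],[0,0,0,0,0,0,1]]' 40
python3 - <<'E'
from h import *
print(go(ctrl.state(),[.4096,.0202,.074],96))
E
```

```text
t: 41.35
eef_pos: [0.4099, 0.0191, 0.2304]
ee_rot: [0.0, -0.053, 0.999, -0.0]
contact_force: [-0.7, 0.8, 0.0]
finger_gap: 0.0884
gripper_force: 0.0
shift tool mm [  0.2   1.2 156.4] turn about tool z rad 0.001
```

```bash
python3 -m creep '[[0,1.2,40,0,0,0,1],[0,0,40,0,0,0,1],[0,0,40,0,0,0,1],[0,0,22,0,0,0,1],[0,0,13,0,0,0,1],[0,0,0,0,0,0,1],[0,0,0,0,0,0,0.6]]'
python3 -m creep '[[0,0,0,0,0,0,0.4],[0,0,0,0,0,0,0.3],[0,0,0,0,0,0,0.2],[0,0,0,0,0,0,0.2],[0,0,0,0,0,0,0.2],[0,0,0,0,0,0,0.2],[0,0,0,0,0,0,0.2],[0,0,0,0,0,0,0.2]]'
python3 -m creep '[[0,0,-20,0,0,0,0.2],[0,0,-40,0,0,0,0.2],[0,0,-40,0,0,0,0.2],[0,0,-40,0,0,0,0.2],[0,0,-40,0,0,0,0.2],[0,0,0,0,0,0,0.2],[0,0,0,0,0,0,0.2]]'
python3 - <<'E'
from h import *
print(go(ctrl.state(),[.627,.0228,.20],95.9))
E
```

```text
t: 42.05
eef_pos: [0.4103, 0.0202, 0.0754]
ee_rot: [0.0, -0.053, 0.999, -0.0]
contact_force: [0.2, 0.1, -0.1]
finger_gap: 0.0823
gripper_force: 0.0
t: 42.85
eef_pos: [0.4098, 0.0201, 0.0759]
ee_rot: [0.001, -0.054, 0.999, -0.0]
contact_force: [-2.2, -1.4, 10.8]
finger_gap: 0.035
gripper_force: 40.0
t: 43.55
eef_pos: [0.4089, 0.0205, 0.2545]
ee_rot: [-0.0, -0.054, 0.999, 0.0]
contact_force: [-0.9, -1.4, -3.6]
finger_gap: 0.0354
gripper_force: 40.0
shift tool mm [-217.1  -21.    54.5] turn about tool z rad 0.004
```

```bash
python3 -m creep '[[-36,-3.5,0,0,0,0,0.2],[-36,-3.5,0,0,0,0,0.2],[-36,-3.5,0,0,0,0,0.2],[-36,-3.5,0,0,0,0,0.2],[-36,-3.5,0,0,0,0,0.2],[-37,-3.5,20,0,0,0.004,0.2],[0,0,30,0,0,0,0.2],[0,0,0,0,0,0,0.2]]'
python3 - <<'E'
from h import *
st=ctrl.state(); print(go(st,[.627,.0228,.116],95.9),st["ee_rot"])
E
```

```text
t: 44.35
eef_pos: [0.6253, 0.023, 0.1977]
ee_rot: [-0.007, -0.052, 0.999, 0.001]
contact_force: [-0.2, 0.4, -3.1]
finger_gap: 0.0353
gripper_force: 40.0
shift tool mm [-2.8 -0.6 81.7] turn about tool z rad 0.000 [-0.00664865 -0.05155593  0.99864706  0.00135337]
```

```bash
python3 -m creep '[[-1,0,20,0,0,0,0.2],[0,0,15,0,0,0,0.2],[0,0,0,0,0,0,0.2],[0,0,0,0,0,0,0.2]]'
python3 - <<'E'
from h import *
st=ctrl.state(); print(go(st,[.627,.0228,.1165],95.9),st["ee_rot"])
E
```

```text
t: 44.75
eef_pos: [0.6281, 0.0228, 0.1706]
ee_rot: [-0.0, -0.052, 0.999, 0.0]
contact_force: [1.1, 0.1, -3.2]
finger_gap: 0.0349
gripper_force: 40.0
shift tool mm [ 1.   0.1 54.1] turn about tool z rad 0.000 [-1.46617081e-04 -5.15852654e-02  9.98668583e-01  2.65435930e-05]
```

```bash
python3 -m creep '[[1,0,10,0,0,0,0.2],[0,0,10,0,0,0,0.2],[0,0,8,0,0,0,0.2],[0,0,8,0,0,0,0.2],[0,0,6,0,0,0,0.2],[0,0,0,0,0,0,0.2]]'
python3 -m creep '[[0,0,5,0,0,0,0.2],[0,0,3,0,0,0,0.2],[0,0,2,0,0,0,0.2],[0,0,0,0,0,0,0.2],[0,0,0,0,0,0,0.2]]'
```

```text
t: 45.35
eef_pos: [0.627, 0.0227, 0.1269]
ee_rot: [-0.001, -0.052, 0.999, 0.0]
contact_force: [-0.0, -0.7, -3.1]
finger_gap: 0.0355
gripper_force: 40.0
t: 45.85
eef_pos: [0.6277, 0.0228, 0.1198]
ee_rot: [0.001, -0.052, 0.999, -0.0]
contact_force: [-3.8, 1.1, 8.6]
finger_gap: 0.0348
gripper_force: 40.0
```

```bash
python3 -m creep '[[0,0,2,0,0,0,0.2],[0,0,0,0,0,0,0.2],[0,0,0,0,0,0,0.2]]'; python3 -m creep '[[0,0,2,0,0,0,0.2],[0,0,0,0,0,0,0.2],[0,0,0,0,0,0,0.2]]'
```

```text
t: 46.15
eef_pos: [0.6281, 0.0228, 0.1197]
ee_rot: [0.002, -0.052, 0.999, -0.0]
contact_force: [-6.5, 0.8, 19.3]
finger_gap: 0.0347
gripper_force: 40.0
t: 46.45
eef_pos: [0.6288, 0.0228, 0.1194]
ee_rot: [0.004, -0.052, 0.999, -0.001]
contact_force: [-8.1, 1.8, 28.4]
finger_gap: 0.0349
gripper_force: 40.0
```

```bash
python3 -m creep '[[0,0,-3,0,0,0,0.2],[0,0,0,0,0,0,0.2]]'; python3 -m creep '[[0,0,0,0,0,0,0.4],[0,0,0,0,0,0,0.6],[0,0,0,0,0,0,0.8],[0,0,0,0,0,0,1],[0,0,0,0,0,0,1],[0,0,0,0,0,0,1],[0,0,0,0,0,0,1]]'
python3 -m creep '[[0,0,-20,0,0,0,1],[0,0,-40,0,0,0,1],[0,0,-40,0,0,0,1],[0,0,-40,0,0,0,1],[40,0,0,0,0,0,1],[40,0,0,0,0,0,1],[0,0,0,0,0,0,1],[0,0,0,0,0,0,1]]'
python3 - <<'E'
from h import *
f,C,st=grab("scene","s2.png"); a=cv2.imread('pics/scene0.png')[190:300,190:320]; b=f[190:300,190:320]
w,_,_=grab("wrist","w10.png")
z=np.vstack([np.hstack([cv2.resize(v,None,fx=3,fy=3,interpolation=cv2.INTER_CUBIC) for v in (a,b)]),cv2.resize(w[120:300,100:490],(780,270))]); print(z.shape)
cv2.imwrite('pics/z10.png',z); print(st["eef_pos"])
E
```

```text
t: 46.65
eef_pos: [0.6283, 0.0228, 0.1196]
ee_rot: [0.002, -0.052, 0.999, -0.0]
contact_force: [-3.4, 1.2, 13.8]
finger_gap: 0.0351
gripper_force: 40.0
t: 47.35
eef_pos: [0.6274, 0.0227, 0.1169]
ee_rot: [0.0, -0.052, 0.999, -0.0]
contact_force: [-0.6, 0.7, -0.7]
finger_gap: 0.0806
gripper_force: 0.0
t: 48.15
eef_pos: [0.5476, 0.0144, 0.2576]
ee_rot: [0.001, -0.051, 0.999, -0.0]
contact_force: [1.0, 0.2, 0.2]
finger_gap: 0.0885
gripper_force: 0.0
(600, 780, 3)
[0.5476117  0.01439411 0.2576133 ]
```

View pics/z10.png

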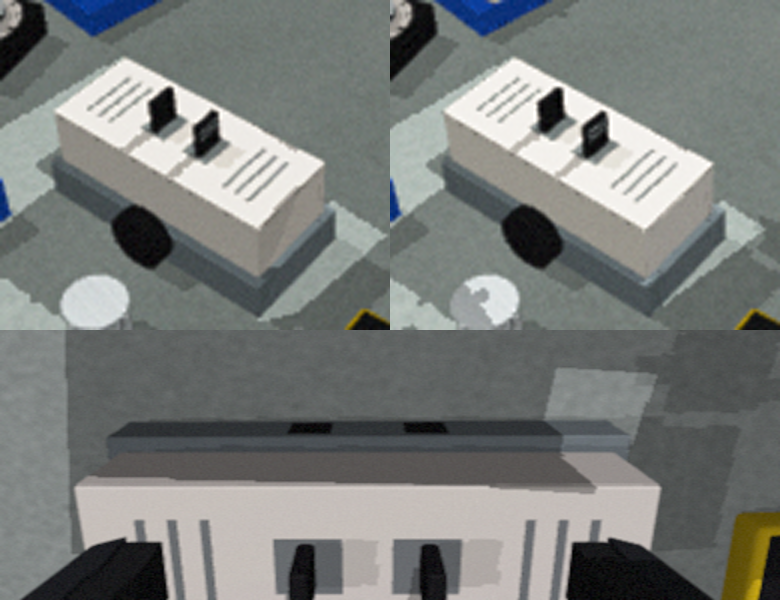

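The before/after crops match: the cover's top corners are at the same pixels, it is flush on the ledge, and both tabs are standing out. Next I'll measure the timer.

```bash
python3 - <<'E'
from h import *
C=cam("top"); k=px2w(C,[[225+623/3.6,135+160/3.6]],.057)[0]; print(k)
print(go(ctrl.state(),[k[0]-.02,k[1],.26],96))
a=cv2.imread('pics/scene0.png',0); b=cv2.imread('pics/s2.png',0)
for n,(x,y) in dict(back=(231,209),right=(297,244),front=(277,262),left=(209,228),lowfront=(276,281),housfront=(277,294)).items():
    p,s,e=cv2.calcOpticalFlowPyrLK(a,b,np.array([[[x,y]]],np.float32),None,winSize=(13,13)); print(n,np.round(p[0,0]-[x,y],2),s.ravel())
E
```

```text
[ 0.61386456 -0.34006361  0.057     ]
shift tool mm [  -8.5 -357.2   -2.8] turn about tool z rad -0.001
back [-0.24 -0.17] [1]
right [-0.19  0.3 ] [1]
front [-0.12  0.67] [1]
left [-0.51  0.06] [1]
lowfront [0.76 1.71] [1]
housfront [ 3.3  -3.74] [1]
```

```bash
python3 -m creep '[[-1,-44.6,0,0,0,0,0.5],[-1,-44.6,0,0,0,0,0.5],[-1,-44.6,0,0,0,0,0.5],[-1,-44.6,0,0,0,0,0.5],[-1,-44.6,0,0,0,0,0.5],[-1,-44.6,0,0,0,0,0.5],[-1,-44.6,0,0,0,0,0.5],[-1,-44.6,0,0,0,0,0.5]]'
python3 -m creep '[[0,0,0,0,0,0,0.5],[0,0,0,0,0,0,0.5]]'
cat > dial.py <<'E'
from h import *
import sys
f,C,st=grab("wrist","dial_%.1f.png"%ctrl.state()["t"]); print(st["eef_pos"])
k0=np.array([.614,-.340]); n=300; s=.0004   # rectify onto a plane: 0.4 mm/px, world x up, y left
def rect(z,ctr):
    ii,jj=np.mgrid[0:n,0:n]; P=np.c_[ctr[0]-(ii.ravel()-n/2)*s,ctr[1]-(jj.ravel()-n/2)*s,np.full(n*n,z)]
    uv=w2px(C,P).reshape(n,n,2).astype(np.float32); return cv2.remap(f,uv[...,0],uv[...,1],cv2.INTER_LINEAR)
def cg(m): y,x=np.nonzero(m); return x.mean(),y.mean()
im=rect(.081,k0); cv2.imwrite("pics/r81.png",im); g=cv2.cvtColor(im,cv2.COLOR_BGR2GRAY)
# bar: dark elongated blob near centre, stripe: bright inside
for c,r in blobs(g<60,300):
    w=np.array(r[0]); print("dark",np.round([k0[0]-(w[1]-n/2)*s,k0[1]-(w[0]-n/2)*s],4),np.round(np.array(r[1])*s*1000),r[2],cv2.contourArea(c)*s*s*1e6)
im=rect(.045,k0); cv2.imwrite("pics/r45.png",im); g=cv2.cvtColor(im,cv2.COLOR_BGR2GRAY)
c=cv2.HoughCircles(cv2.GaussianBlur(g,(5,5),0),cv2.HOUGH_GRADIENT,1,20,param1=100,param2=25,minRadius=60,maxRadius=140)
if c is not None:
    for q in c[0][:5]: print("circle45",np.round([k0[0]-(q[1]-n/2)*s,k0[1]-(q[0]-n/2)*s,q[2]*s],4))
E
python3 dial.py; python3 - <<'E'
import cv2
for n in ("r81","r45"):
    g=cv2.resize(cv2.imread(f"pics/{n}.png",0),(60,60),interpolation=cv2.INTER_AREA)[6:54,6:54]
    print(n); print("\n".join("".join(" .:-=+*#%@"[v*10//256] for v in r) for r in g))
E
```

```text
t: 49.05
eef_pos: [0.5933, -0.3419, 0.2563]
ee_rot: [0.0, -0.052, 0.999, 0.0]
contact_force: [0.5, -0.2, 0.1]
finger_gap: 0.044
gripper_force: 0.0
t: 49.25
eef_pos: [0.5929, -0.3406, 0.2557]
ee_rot: [-0.0, -0.051, 0.999, 0.0]
contact_force: [0.2, 1.0, 0.4]
finger_gap: 0.044
gripper_force: 0.0
[ 0.59294353 -0.34063177  0.25565742]
dark [ 0.604  -0.3471] [102.  98.] 71.15676879882812 9336.32
circle45 [ 0.6178 -0.345   0.0518]
circle45 [ 0.6294 -0.3462  0.0425]
circle45 [ 0.611  -0.3498  0.0434]
circle45 [ 0.6226 -0.3514  0.0443]
circle45 [ 0.6262 -0.3386  0.0408]
r81<stdin>:4: RuntimeWarning: overflow encountered in scalar multiply
Traceback (most recent call last):
OverflowError: Python integer 256 out of bounds for uint8
```

```bash
cat > dial2.py <<'E'
from dial import *
g=cv2.cvtColor(rect(.045,k0),cv2.COLOR_BGR2GRAY)
m=(g>150).astype(np.uint8); m=cv2.morphologyEx(m,cv2.MORPH_CLOSE,np.ones((15,15)))
c=max(cv2.findContours(m,cv2.RETR_EXTERNAL,cv2.CHAIN_APPROX_NONE)[0],key=cv2.contourArea); e=cv2.fitEllipse(cv2.convexHull(c))
ax=np.array([k0[0]-(e[0][1]-n/2)*s,k0[1]-(e[0][0]-n/2)*s]); print("disc",np.round(ax,4),np.round(np.array(e[1])*s*1000,1))
def polar(z):
    g=cv2.cvtColor(rect(z,ax),cv2.COLOR_BGR2GRAY); return cv2.warpPolar(g,(150,720),(n/2,n/2),150,cv2.WARP_POLAR_LINEAR) # angle cw from image right
head=lambda i:((-90-i/2)+180)%360-180    # row -> heading deg in world (right = -y = -90)
p=polar(.045)
R0,R1=[int(v/.4) for v in (36,50)]
d=(p[:,R0:R1]<120).sum(1)*.4
pk=[(round(head(i),1),round(d[i],1)) for i in range(720) if d[i]>=3 and d[i]==d[max(0,i-8):i+9].max()]
print("marks heading,len mm",pk)
q=rect(.081,ax); qg=cv2.cvtColor(q,cv2.COLOR_BGR2GRAY); Y,X=np.mgrid[0:n,0:n]; rr=np.hypot(X-n/2,Y-n/2)*.4
bar=((qg<70)&(rr<36)).astype(np.uint8)
for cc,r in blobs(bar,200):
    b=cv2.boxPoints(r); w=np.c_[ax[0]-(b[:,1]-n/2)*s,ax[1]-(b[:,0]-n/2)*s]; el=max(w[1]-w[0],w[2]-w[1],key=np.linalg.norm)
    print("bar",np.round(w.mean(0),4),np.round(np.array(r[1])*.4),"heading %.1f"%np.degrees(np.arctan2(el[1],el[0])))
    h=cv2.drawContours(np.zeros_like(bar),[cv2.convexHull(cc)],-1,1,-1); h=cv2.erode(h,np.ones((5,5)))
    for c2,r2 in blobs((h>0)&(qg>140),30): print("  stripe ctr",np.round([ax[0]-(r2[0][1]-n/2)*s,ax[1]-(r2[0][0]-n/2)*s],4),np.round(np.array(r2[1])*.4))
E
python3 dial2.py
```

```text
[ 0.59300468 -0.33946451  0.25628368]
dark [ 0.604  -0.3469] [102.  98.] 71.1310043334961 9341.2
circle45 [ 0.6174 -0.3458  0.0508]
circle45 [ 0.6266 -0.3482  0.0425]
circle45 [ 0.623  -0.3366  0.0412]
circle45 [ 0.6118 -0.3522  0.0425]
circle45 [ 0.6302 -0.3406  0.0446]
disc [ 0.6183 -0.3456] [100.6 101.4]
marks heading,len mm [(-101.0, np.float64(6.4)), (-101.5, np.float64(6.4)), (-102.0, np.float64(6.4)), (-131.5, np.float64(6.8)), (-160.5, np.float64(6.4)), (-161.0, np.float64(6.4)), (169.0, np.float64(6.4)), (168.5, np.float64(6.4)), (168.0, np.float64(6.4)), (139.0, np.float64(6.4)), (138.5, np.float64(6.4)), (108.0, np.float64(10.8)), (107.5, np.float64(10.8)), (102.0, np.float64(4.8)), (101.5, np.float64(4.8)), (101.0, np.float64(4.8)), (79.5, np.float64(6.4)), (79.0, np.float64(6.4)), (49.0, np.float64(5.2)), (48.5, np.float64(5.2)), (19.5, np.float64(12.8)), (17.5, np.float64(12.8)), (17.0, np.float64(12.8)), (-11.5, np.float64(6.0)), (-12.0, np.float64(6.0)), (-42.0, np.float64(7.2)), (-71.0, np.float64(6.8))]
bar [ 0.6141 -0.3469] [19. 56.] heading -71.6
  stripe ctr [ 0.6129 -0.3325] [ 4. 25.]
bar [ 0.6453 -0.3334] [12.  5.] heading -161.6
```

The knob axis is at about (0.6175, -0.346), the zero mark at heading 18.6°, and the pointer at 108.4°, so the dial stands at about 1.57 rad. I'll turn so the fingers close across the bar.

```bash
python3 -m creep '[[0,0,0,0,0,0.136,0.5],[0,0,0,0,0,0.136,0.5],[0,0,0,0,0,0.136,0.5],[0,0,0,0,0,0.136,0.5],[0,0,0,0,0,0.136,0.5],[0,0,0,0,0,0.136,0.5],[0,0,0,0,0,0.136,0.5],[0,0,0,0,0,0.136,0.5]]' 20
python3 -m creep '[[0,0,0,0,0,0.136,0.5],[0,0,0,0,0,0.13,0.5],[0,0,0,0,0,0,0.5],[0,0,0,0,0,0,0.5]]'
python3 - <<'E'
from h import *
print(go(ctrl.state(),[.6175,-.346,.061],18.4))
E
python3 dial2.py | grep -v circle
```

```text
t: 50.15
eef_pos: [0.593, -0.3381, 0.2576]
ee_rot: [0.0, 0.474, 0.88, -0.0]
contact_force: [1.3, -1.2, -0.5]
finger_gap: 0.0439
gripper_force: 0.0
t: 50.55
eef_pos: [0.5928, -0.3387, 0.2574]
ee_rot: [0.0, 0.583, 0.812, -0.0]
contact_force: [0.1, -0.5, -0.5]
finger_gap: 0.0444
gripper_force: 0.0
shift tool mm [-14.8  21.  196.4] turn about tool z rad 0.004
[ 0.59278576 -0.33867678  0.25735964]
dark [ 0.6158 -0.344 ] [14. 59.] 71.56504821777344 770.3200000000002
dark [ 0.6111 -0.3354] [ 98. 101.] 71.15676879882812 2753.04
disc [ 0.618 -0.346] [101.3 101.9]
marks heading,len mm [(-101.0, np.float64(6.0)), (-102.0, np.float64(6.0)), (-131.5, np.float64(6.0)), (-161.0, np.float64(6.4)), (169.0, np.float64(6.4)), (139.0, np.float64(6.0)), (110.0, np.float64(9.2)), (79.5, np.float64(6.0)), (79.0, np.float64(6.0)), (49.0, np.float64(5.6)), (21.5, np.float64(13.2)), (21.0, np.float64(13.2)), (19.5, np.float64(13.2)), (17.5, np.float64(13.2)), (17.0, np.float64(13.2)), (-11.5, np.float64(5.6)), (-12.0, np.float64(5.6)), (-41.5, np.float64(5.6)), (-59.5, np.float64(5.2)), (-60.0, np.float64(5.2)), (-60.5, np.float64(5.2)), (-61.0, np.float64(5.2)), (-61.5, np.float64(5.2)), (-62.0, np.float64(5.2)), (-62.5, np.float64(5.2)), (-63.0, np.float64(5.2)), (-63.5, np.float64(5.2)), (-65.0, np.float64(5.2)), (-71.0, np.float64(11.2)), (-78.0, np.float64(4.8))]
bar [ 0.6158 -0.3439] [14. 59.] heading -71.6
  stripe ctr [ 0.6125 -0.3321] [ 5. 26.]
```

```bash
python3 -m creep '[[-15,20.5,0,0,0,0.004,0.5],[0,0,45,0,0,0,0.5],[0,0,45,0,0,0,0.5],[0,0,45,0,0,0,0.5],[0,0,35,0,0,0,0.5],[0,0,16,0,0,0,0.5],[0,0,9,0,0,0,0.5],[0,0,0,0,0,0,0.5]]' 20
python3 -m creep '[[0,0,0,0,0,0,0.3],[0,0,0,0,0,0,0.2],[0,0,0,0,0,0,0],[0,0,0,0,0,0,0],[0,0,0,0,0,0,0],[0,0,0,0,0,0,0],[0,0,0,0,0,0,0]]'
```

```text
t: 51.4
eef_pos: [0.6166, -0.3471, 0.0613]
ee_rot: [-0.001, 0.586, 0.81, 0.0]
contact_force: [-0.5, 0.7, -0.2]
finger_gap: 0.044
gripper_force: 0.0
t: 52.1
eef_pos: [0.6175, -0.3474, 0.0627]
ee_rot: [0.001, 0.587, 0.81, 0.0]
contact_force: [5.3, 1.4, 2.8]
finger_gap: 0.014
gripper_force: 20.0
```

```bash
python3 -m creep '[[0,0,0,0,0,0.13,0],[0,0,0,0,0,0.13,0],[0,0,0,0,0,0.13,0],[0,0,0,0,0,0.13,0],[0,0,0,0,0,0,0]]'
python3 -m creep '[[0,0,0,0,0,0.13,0],[0,0,0,0,0,0.13,0],[0,0,0,0,0,0.13,0],[0,0,0,0,0,0.13,0],[0,0,0,0,0,0.13,0],[0,0,0,0,0,0.13,0],[0,0,0,0,0,0.13,0],[0,0,0,0,0,0.13,0]]'
python3 -m creep '[[0,0,0,0,0,0,0],[0,0,0,0,0,0,0],[0,0,0,0,0,0,0]]'
python3 -c "
from h import *
print(toolyaw(ctrl.state())[0])"
```

```text
t: 52.6
eef_pos: [0.6164, -0.3474, 0.0627]
ee_rot: [-0.0, 0.777, 0.63, -0.0]
contact_force: [-0.8, 2.0, 5.0]
finger_gap: 0.0141
gripper_force: 20.0
t: 53.4
eef_pos: [0.6148, -0.346, 0.0627]
ee_rot: [-0.002, 0.987, 0.16, -0.002]
contact_force: [-10.8, 9.6, 10.9]
finger_gap: 0.0139
gripper_force: 20.0
t: 53.7
eef_pos: [0.6148, -0.346, 0.0627]
ee_rot: [-0.002, 0.987, 0.163, -0.002]
contact_force: [-10.3, 8.4, 11.0]
finger_gap: 0.014
gripper_force: 20.0
18.740310261683288
```

Heading is 18.7° against the mark at 18.6–18.7°. I'll release, rise and check numerically.

```bash
python3 -m creep '[[0,0,0,0,0,0,0.3],[0,0,0,0,0,0,0.5],[0,0,0,0,0,0,0.5],[0,0,-20,0,0,0,0.5],[0,0,-45,0,0,0,0.5],[0,0,-45,0,0,0,0.5],[0,0,-45,0,0,0,0.5],[0,0,-40,0,0,0,0.5]]'
python3 -m creep '[[15,0,0,0,0,0,0.5],[0,0,0,0,0,0,0.5],[0,0,0,0,0,0,0.5]]'
python3 dial2.py | grep -v circle
```

```text
t: 54.5
eef_pos: [0.6165, -0.3475, 0.2594]
ee_rot: [0.001, 0.987, 0.163, 0.0]
contact_force: [1.0, -0.0, -0.6]
finger_gap: 0.0438
gripper_force: 0.0
t: 54.8
eef_pos: [0.6305, -0.3425, 0.2553]
ee_rot: [-0.001, 0.987, 0.163, -0.001]
contact_force: [-0.5, -0.5, -0.5]
finger_gap: 0.0439
gripper_force: 0.0
[ 0.63050187 -0.34254147  0.25534276]
dark [ 0.6287 -0.3422] [101.  98.] 71.14684295654297 9162.88
disc [ 0.6175 -0.3457] [101.2 101.7]
marks heading,len mm [(-101.0, np.float64(6.8)), (-131.5, np.float64(6.8)), (-153.5, np.float64(6.0)), (-154.0, np.float64(6.0)), (-155.0, np.float64(6.0)), (-160.5, np.float64(12.0)), (-169.0, np.float64(6.0)), (-169.5, np.float64(6.0)), (-170.0, np.float64(6.0)), (169.0, np.float64(6.4)), (139.5, np.float64(6.4)), (109.5, np.float64(6.8)), (80.5, np.float64(6.0)), (79.5, np.float64(6.0)), (79.0, np.float64(6.0)), (49.0, np.float64(5.6)), (21.5, np.float64(14.0)), (21.0, np.float64(14.0)), (20.5, np.float64(14.0)), (20.0, np.float64(14.0)), (19.5, np.float64(14.0)), (19.0, np.float64(14.0)), (18.5, np.float64(14.0)), (18.0, np.float64(14.0)), (17.5, np.float64(14.0)), (17.0, np.float64(14.0)), (16.5, np.float64(14.0)), (16.0, np.float64(14.0)), (15.5, np.float64(14.0)), (-12.0, np.float64(6.0)), (-41.5, np.float64(5.6)), (-71.0, np.float64(6.4))]
bar [ 0.6194 -0.3451] [59. 13.] heading -161.1
  stripe ctr [ 0.6311 -0.3413] [26.  4.]
```

```bash
python3 -m creep '[[10,-40,-20,0,0,0,0.5],[10,-40,-20,0,0,0,0.5],[10,-40,0,0,0,0,0.5],[10,-40,0,0,0,0,0.5],[10,-40,0,0,0,0,0.5],[10,-40,0,0,0,0,0.5],[10,-40,0,0,0,0,0.5],[0,0,0,0,0,0,0.5]]'
python3 - <<'E'
from h import *
f,C,st=grab("top","top9.png"); a=cv2.imread('pics/top0.png'); u=cv2.cvtColor(f,cv2.COLOR_BGR2HSV)
m=np.zeros(f.shape[:2],bool); m[212:270,368:432]=((u[...,2]>140)&(u[...,1]<80))[212:270,368:432]
for c,r in blobs(m,30): print('tray white',np.round(r[0]),np.round(r[1]),px2w(C,[r[0]],.054))
for n,(x0,y0,x1,y1) in dict(meter=(168,130,206,190),phone=(112,145,172,183),spool=(245,112,272,142),bin=(312,106,352,142),flux=(150,270,174,292),driver=(434,150,456,214),black=(94,200,122,228),orange=(385,285,436,335)).items():
    print(n,np.mean(cv2.absdiff(a,f)[y0:y1,x0:x1]).round(1))
E
```

```text
t: 55.65
eef_pos: [0.6063, -0.0509, 0.2968]
ee_rot: [-0.001, 0.986, 0.165, -0.0]
contact_force: [0.5, -0.1, -0.0]
finger_gap: 0.0442
gripper_force: 0.0
tray white [416. 243.] [26. 17.] [[ 0.42857293 -0.38871565  0.054     ]]
tray white [389. 243.] [26. 17.] [[ 0.42932538 -0.3088467   0.054     ]]
meter 9.4
phone 10.7
spool 1.5
bin 7.3
flux 5.6
driver 1.6
black 6.6
orange 1.7
```

```bash
python3 -c "
from workcell import ctrl; print(ctrl.finish_job())"
```

```text
the job is handed in; nothing more can be done
None
```

The job is handed in: both used cartridges are in the waste tray, all three fresh ones are in their own bays, the cover is clipped back on flush with both tabs out, and the timer pointer is within about 0.2° of the zero mark.

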